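Sort two tested modules by tag, then close the carton

ROBOT

A 6-joint arm with a two-finger parallel gripper is mounted at the origin on the work surface. World frame = base frame: x ahead of the robot, y to its left, z up, the work surface at z = 0. Lengths are in m, angles in degrees, forces in N, time in s.
With the tool pointing down it reaches from about 0.35 to 0.875 m from the base axis. Payload 4.2 kg.
Tool frame: the origin (TCP) lies at the very end of the fingers, on their centre line; the grasp point (between the pads) lies 19 mm behind it (r.tcp_to_grasp is the distance from the TCP to the grasp point, in m); z points along the fingers, y is the line along which they close (so a half turn about z gives the same grasp; the last joint's range is limited). The gripper opens to 87 mm and grips with 3 to 60 N. Pads are 19 mm wide; open, the fingers measure 117 mm over their backs; the gripper's body (75 mm by 190 mm) begins 51 mm behind the grasp point.
Start: joints at [79.847, 22.042, 0.453, 0, -68.411, -14.817], TCP at [0.264, 0.567, 0.223] pointing down, gripper open.
Joint ranges: [-179.83, 179.83], [-69.29, 118.12], [-61.27, 80.66], [-181.25, 117.63], [-171.15, -9.14], [-177.46, 177.46]. Speed limits (degrees/s): [159.86, 159.86, 180, 180, 180, 180].

INTERFACE

Orientations are given as a 3x3 rotation matrix whose columns are the frame's x, y, z axes.
In Python, from rig import r, viewer gives the robot as it stands.
- The arm moves only by the tool play_rows, never from a script. Its argument "plan" is a list of rows, each an object with "xyz": the shift along the tool's x, y, z each as a share of 0.1 m, from -1 to 1, a list of three; "twist": the turn, a rotation vector about the tool's x, y, z each as a share of 45 degrees, from -1 to 1, a list of three. A call has 1 to 10 rows; each row is the pose to reach, as a shift and turn from the pose commanded when the call began, along the tool's axes at that moment; what a row does not reach only later rows make up. A row lasts 1/12 s, in which the tool goes at most 41.7 mm and 7.16 degrees, less where a joint would pass 70% of its speed; a pose out of reach is approached as far as the arm can. A call with a number of a shift or a turn outside -1 to 1 is refused whole. A call with a gripper value outside its range is refused whole. "gripper" is the closure, from -1 (fully open) to 1 (shut), set as the call begins (left out, the last holds). The fingers move at their own pace and stop on an object; "force" is the grip in N (left out, the last holds). Time passes only in rows, so rows that repeat a pose let the fingers close. It gives the time, the measured TCP pose, the force, the opening and the grip force at its end, in the units of the state.
- r.sense(): the state, without advancing time (a new reading comes with each control period).
- viewer.grab_frame(name): name is "scene" or "side" or "wrist"; returns (picture, depth): 420x560x3 uint8, red, green, blue; 420x560 float32, m along the optical axis (not along the pixel's ray), 0 where there is no reading.
- viewer.camera_params(name): a dict with "K" (3x3 intrinsics, pixels), "extrinsics" (4x4, takes a point from camera to world coordinates). Camera axes: x right, y down, z forward; pixel columns grow to the right and rows downward; lengths in m; the calibration is good to about 2 mm. A picture is of the moment at which its call begins: read the wrist's pose just before it. camera_params takes no time and is no camera call; for the wrist camera it gives the pose at the moment of the call.
- r.finish_job(): hands the job in; it is judged then, once.
The state is a dict: "t": time; "q": joint angles; "joint_velocities": joint speeds; "joint_efforts": joint torques, N m; "eef_pos": TCP position; "tcp_rot": TCP orientation; "force": force on the tool from outside, world axes, zero at the start; "moment": the same for the moment, N m; "width": finger opening in m; "grip_force": force on a finger pad.
Only numpy, scipy, OpenCV 4.12 (cv2) and the standard library are available. Lean on these libraries where they do the work, as an engineer would, in place of code of your own. Each camera call takes 0.05 s, during which the arm holds its last target. There are 200 camera calls.

TASK

Two tested modules lie on the sloped stand under the light bar. Put the one with the round tag in the foam nest inside the open carton and the one with the narrow bar tag in the nest of the black reject tray, tag up, lowered gently rather than dropped, and lying flat and fully down in the nest. Then close the carton by folding first the far flap and after it the near flap down flat; leave the other things on the bench where they are.

Things in the scene. Friction and masses are not known exactly. Their poses are not given: they have to be found in the camera images.
- module_round: good module: board base 84 x 60 x 8 mm carrying a black can 60 (x) x 40 (y) mm, top 34 mm above the underside, with a white round paper tag (32 mm across) on it; the two differ only by the tag. Origin: centre of the underside; x along the 84 mm side, z out of the tagged top. Starts leaning 35 deg on the stand. 0.13 to 0.25 kg; grip across the can's 40 mm, tips above the base
- module_bar: rejected module: board base 84 x 60 x 8 mm carrying a black can 60 (x) x 40 (y) mm, top 34 mm above the underside, with a white paper bar tag (36 x 10 mm, along y) on it; the two differ only by the tag. Origin: centre of the underside; x along the 84 mm side, z out of the tagged top. Starts leaning 35 deg on the stand. 0.13 to 0.25 kg; grip across the can's 40 mm, tips above the base
- stand: fixed grey stand, 316 mm wide (y), origin on the table under the middle of its slope. Its slope, 124 mm long, faces the robot, rises 35 deg towards the stand's +x, its middle 85 mm above the table; 6 mm lip along its low edge. The modules lie side by side, 110 mm apart along y, low edges against the lip. Posts 16 mm square at x = 30, y = +-150 mm, 239 mm tall, carry a light bar
- light_bar (a point): middle of the underside of the fixed aluminium light bar that crosses above the modules: 24 (x) x 316 (y) x 24 mm, axes of the stand. A gripper pointing straight down on a module would hit it: approach square to the slope
- carton: open cardboard shipping carton, fixed, 134 (x) x 132 (y) x 70 mm, walls 4 mm, dark grey foam nest inside, two flaps. Origin: centre of the underside; x towards the far flap.
- carton_nest (a point): centre of the floor of the carton's nest, 10 mm above the table: a recess 96 (x) x 72 (y) mm, 7 mm deep, in foam; axes of the carton
- flap_far (a joint): far flap of the carton, cardboard 4 mm thick, 130 mm wide, 70 mm from hinge to free edge, hinged on the rim of the wall farther from the robot. Rad: 0 = folded down flat over the box, 1.57 = upright, more = leaning outward. Stiff crease: stays where left, takes about 1 N to push.
- flap_far_hinge (a point): middle of the far flap's hinge line (underside of the flap), 71.5 mm above the table; axes of the carton
- flap_far_edge (a point): middle of the far flap's free edge; it moves with the flap
- flap_near (a joint): near flap of the carton, cardboard 4 mm thick, 130 mm wide, 82 mm from hinge to free edge, hinged on the rim of the wall nearer to the robot. Rad: 0 = folded down flat over the box, 1.57 = upright, more = leaning outward. Stiff crease: stays where left, takes about 1 N to push. When closed it lies over the far flap.
- flap_near_hinge (a point): middle of the near flap's hinge line (underside of the flap), 77.5 mm above the table; axes of the carton
- flap_near_edge (a point): middle of the near flap's free edge; it moves with the flap
- reject_tray: black plastic reject tray, fixed, 150 (x) x 126 (y) x 17 mm, origin at the centre of the underside
- tray_nest (a point): centre of the floor of the tray's nest, 10 mm above the table: a recess 96 (x) x 72 (y) mm, 7 mm deep, with a grey floor; axes of the tray
- tweezers: bystander, leave it: flat steel tweezers, 120 x 9 x 6 mm; origin at its underside
- flux_jar: bystander, leave it: small jar, 44 across, 55 tall mm; origin at its underside
- spare_board: bystander, leave it: loose bare circuit board, 90 x 70 x 16 mm; origin at its underside
- solder_reel: bystander, leave it: small grey reel, 52 across, 40 tall mm; origin at its underside
- parts_cup: bystander, leave it: small open black box, 90 x 60 x 35 mm; origin at its underside
- screwdriver: bystander, leave it: screwdriver with a black handle, 170 long mm, lying on the bench
Mind the look-alikes: they are no part of the job. Leave any orange or pink look-alike of the module_bar alone. What is shaped like the carton but pink is not meant.

How it is judged:
By the outcome, as a careful person would: the job done as asked, in the order asked, and still so for the second after the job is handed in, with the robot touching nothing.
It also fails if it takes over 72 s, if anything falls off the work surface, if the arm or the gripper's body presses on something with over 40 N, if the wrist force passes 120 N, or if a joint passes its speed limit or range.

## Working session

There is one attempt and no reset: what is moved stays moved. The work goes in short steps, Python scripts to look and compute and a tool call to move; the robot and the scene stay as the last step left them, time stands still between calls to the robot, and variables do not carry over. Pictures are saved under pics/ and viewed, at most 10 in all, crops included, and the job is handed in when it is done.

Besides the shell and the picture viewer there is one more tool, called after ">>>" as a command line: name --argument value ..., lists and objects as JSON in quotes. play_rows: Moves the arm, as the interface text tells. Shift numbers are shares of 0.1 m and turn numbers shares of 45 degrees, none past 1 either way. Its arguments: {"type":"object","properties":{"plan":{"type":"array","items":{"type":"object","properties":{"xyz":{"type":"array","items":{"type":"number","minimum":-1,"maximum":1}},"twist":{"type":"array","items":{"type":"number","minimum":-1,"maximum":1}}}}},"gripper":{"type":"number"},"force":{"type":"number"}},"required":["plan"]}

```bash
ls; mkdir -p pics; python3 - <<'E'
from rig import r, viewer
import cv2, numpy as np
for n in ["scene","side"]:
    p,d=viewer.grab_frame(n); cv2.imwrite(f"pics/{n}0.png",p[:,:,::-1]); np.savez(f"{n}0.npz",p=p,d=d)
    c=viewer.camera_params(n); print(n,c["K"].tolist(),np.round(c["extrinsics"],3).tolist())
s=r.sense(); print(s["t"],s["eef_pos"],s["tcp_rot"],s["width"], r.tcp_to_grasp)
E
```

```text
pics
scene [[450.57196864125, 0.0, 276.6719631102831], [0.0, 450.57196864125, 201.62448370963094], [0.0, 0.0, 1.0]] [[-0.273, 0.733, -0.623, 1.236], [0.962, 0.203, -0.182, 0.237], [-0.007, -0.649, -0.761, 1.05], [0.0, 0.0, 0.0, 1.0]]
side [[475.9707831485709, 0.0, 284.1787173517039], [0.0, 475.9707831485709, 213.6168001209685], [0.0, 0.0, 1.0]] [[0.969, -0.184, 0.167, 0.343], [-0.248, -0.667, 0.703, -0.776], [-0.018, -0.722, -0.691, 0.92], [0.0, 0.0, 0.0, 1.0]]
0.1 [0.26358073 0.56612606 0.22159705] [[ 9.06480735e-01 -4.22246559e-01 -7.22103780e-04]
 [-4.22247168e-01 -9.06479045e-01 -1.75238230e-03]
 [ 8.53654517e-05  1.89340707e-03 -9.99998204e-01]] 0.087236581847771 0.0187
```

View pics/scene0.png

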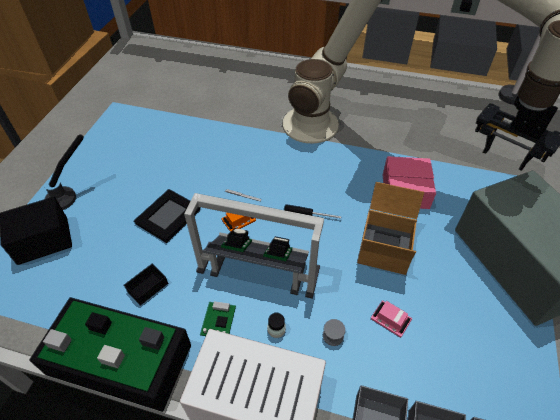

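View pics/side0.png

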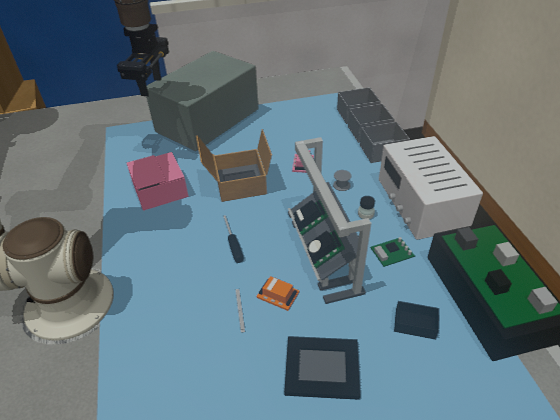

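Scene: tan carton at (390,225), pink decoy carton at (410,180), tray at (168,215), parts cup at (147,283), modules on the stand at (237,238) and (280,246), orange look-alike at (238,218), pink look-alike at (391,318). Side: modules at (308,212), apparently the bar tag, and (320,245), apparently the round tag. The orange one at (278,292) and the pink one at (303,160) are decoys. I'll confirm this with an enlarged crop.

```bash
cat > h.py <<'E'
import numpy as np, cv2
from rig import r, viewer
def cloud(n,d):
    c=viewer.camera_params(n); K=c["K"]; E=np.array(c["extrinsics"])
    v,u=np.indices(d.shape); 
    P=np.stack([(u-K[0][2])/K[0][0]*d,(v-K[1][2])/K[1][1]*d,d],-1)
    return P@E[:3,:3].T+E[:3,3]
def grab(n):
    p,d=viewer.grab_frame(n); return p,d,cloud(n,d)
E
python3 - <<'E'
from h import *
a=np.load("side0.npz"); b=np.load("scene0.npz")
A=cv2.resize(a["p"][185:290,280:370],None,fx=4.4,fy=5,interpolation=cv2.INTER_CUBIC)
B=cv2.resize(b["p"][190:300,180:330],(400,525),interpolation=cv2.INTER_CUBIC)
cv2.imwrite("pics/crop1.png",np.hstack([A,B[:525]])[:,:,::-1])
P=cloud("side",a["d"]);Q=cloud("scene",b["d"])
for nm,(u,v) in dict(jar=(367,203),tray=(322,366),cup=(417,320),barmod=(300,214),rnd=(315,246),lightbar=(330,190),cartfront=(240,185),farflap=(263,155),nearflap=(207,155),orange=(283,290)).items(): print(nm,np.round(P[v,u],3))
for nm,(u,v) in dict(tray=(168,215),m1=(237,238),m2=(280,246),bar=(260,212),cartin=(388,240),near=(398,200),far=(385,258)).items(): print('scene',nm,np.round(Q[v,u],3))
# bench pts compare
for n,X in (("side",P),("scene",Q)): 
    z=X[...,2]; print(n,np.median(z[abs(z)<.012]))
E
```

```text
jar [0.777 0.085 0.054]
tray [ 0.526 -0.313  0.01 ]
cup [ 0.767 -0.258  0.003]
barmod [0.581 0.05  0.096]
rnd [ 0.585 -0.064  0.097]
lightbar [ 0.623 -0.037  0.238]
cartfront [0.463 0.258 0.048]
farflap [0.545 0.315 0.096]
nearflap [0.388 0.334 0.113]
orange [ 0.492 -0.122  0.035]
scene tray [ 0.524 -0.306  0.014]
scene m1 [ 0.618 -0.049  0.12 ]
scene m2 [0.614 0.063 0.121]
scene bar [0.617 0.016 0.244]
scene cartin [0.44  0.33  0.013]
scene near [0.381 0.331 0.12 ]
scene far [0.533 0.325 0.056]
side 0.0011279545261985713
scene 0.0035258910105047114
```

View pics/crop1.png

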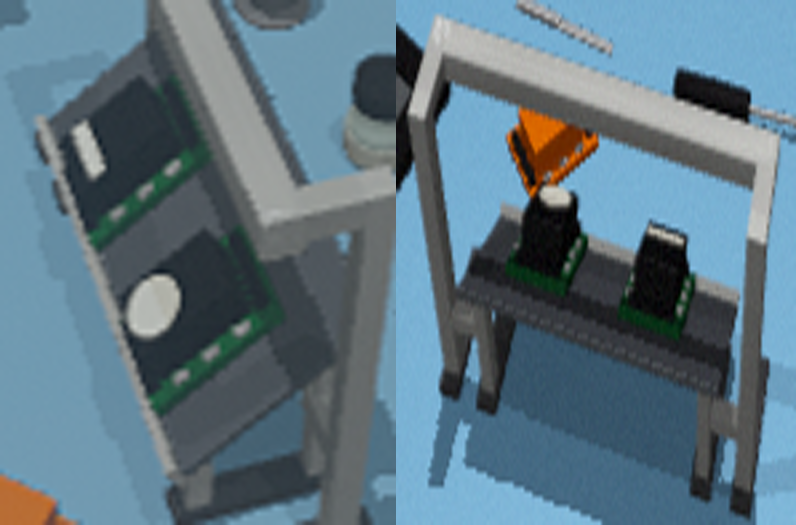

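Both views agree: the round tag is the module at lower y (side 315,246; scene 237,238), and the bar tag is at higher y (side 308,212; scene 280,246). Next I'll measure everything.

```bash
cat >> h.py <<'E'
def box(p):
    (c,s,a)=cv2.minAreaRect(np.float32(p)[:,:2]*1000); return np.round(c,1),np.round(s,1),round(a,1),len(p)
def sel(X,lo,hi): return np.all((X>lo)&(X<hi),-1)
E
python3 - <<'E'
from h import *
for n in ("side","scene"):
    f=np.load(n+"0.npz"); p=f["p"]; X=cloud(n,f["d"]); hsv=cv2.cvtColor(p,cv2.COLOR_RGB2HSV)
    # table plane by blue colour
    blue=(hsv[...,0]>95)&(hsv[...,0]<110)&(hsv[...,1]>100)&(hsv[...,2]>150)&sel(X,(.3,-.5,-.03),(.9,.5,.03))
    T=X[blue]; A=np.c_[T[:,:2],np.ones(len(T))]; co=np.linalg.lstsq(A,T[:,2],rcond=None)[0]; print(n,"table",np.round(co,4),len(T), "res",np.std(T[:,2]-A@co).round(4))
    m=sel(X,(.5,-.25,.232),(.75,.25,.26)); print(" bartop",box(X[m]),np.percentile(X[m][:,2],[10,50,90]).round(4))
    dark=(hsv[...,2]<80)
    m=sel(X,(.42,-.42,.010),(.64,-.2,.03))&dark; print(" tray",box(X[m]),np.median(X[m][:,2]).round(4))
    m=sel(X,(.42,-.42,-.01),(.64,-.2,.03))&dark; print(" tray all",box(X[m]))
    tan=(hsv[...,0]>8)&(hsv[...,0]<22)&(hsv[...,1]>90)
    m=tan&sel(X,(.33,.2,.02),(.62,.45,.2)); print(" tan",box(X[m]),X[m].min(0).round(3),X[m].max(0).round(3))
    for lo,hi in((.085,.1),(.1,.115),(.115,.13),(.13,.15),(.15,.17)):
        for nm,a,b in(("near",.3,.45),("far",.48,.65)):
            k=m&sel(X,(a,.2,lo),(b,.45,hi)); 
            if k.sum()>10: print("  ",nm,lo,box(X[k]),X[k].mean(0).round(3))
    pink=((hsv[...,0]>165)|(hsv[...,0]<4))&(hsv[...,1]>90)&sel(X,(.2,.1,.01),(.5,.5,.2)); print(" pink",X[pink].min(0).round(3),X[pink].max(0).round(3),box(X[pink]))
    # tags
    w=(hsv[...,2]>150)&(hsv[...,1]<60)&sel(X,(.52,-.2,.07),(.66,.2,.16))
    k,l,st,ce=cv2.connectedComponentsWithStats(w.astype(np.uint8))
    for i in range(1,k):
        if st[i,4]>12: print(" tag",ce[i].round(),st[i,4],X[l==i].mean(0).round(4),box(X[l==i]))
E
```

```text
side table [ 0.0026  0.0031 -0.0003] 66 res 0.0018
 bartop (array([6.322e+02, 5.000e-01]), array([ 68.9, 320.7]), 1.4, 1400) [0.2361 0.2394 0.2411]
 tray (array([ 525.2, -313.9]), array([127.9, 148.6]), 71.9, 2742) 0.0174
 tray all (array([ 525.2, -313.9]), array([127.9, 148.6]), 71.9, 2877)
 tan (array([461.1, 319.9]), array([137.5, 190.1]), 88.7, 631) [0.366 0.251 0.02 ] [0.558 0.389 0.155]
   near 0.085 (array([397.9, 311.9]), array([112.5,   7.8]), 87.9, 11) [0.397 0.294 0.091]
   near 0.1 (array([390.3, 313.4]), array([116.8,   6.6]), 88.2, 11) [0.39  0.322 0.108]
   near 0.115 (array([382.8, 315.2]), array([118.2,   7.1]), 89.3, 21) [0.383 0.322 0.123]
   near 0.13 (array([373.6, 313. ]), array([119.4,  12.3]), 89.5, 50) [0.373 0.318 0.142]
   far 0.13 (array([554.9, 316. ]), array([124.5,   2.4]), 88.7, 27) [0.555 0.311 0.136]
   near 0.15 (array([368.3, 318.6]), array([120.3,   4. ]), 89.0, 29) [0.368 0.322 0.152]
 pink [0.2   0.279 0.01 ] [0.311 0.428 0.087] (array([244.6, 353.5]), array([112.9, 136.5]), 10.2, 1719)
 tag [300. 215.] 38 [0.5796 0.0498 0.0945] (array([579.4,  
[... 855 characters left out ...]
  5.3]), 89.0, 115) [0.546 0.322 0.108]
   near 0.115 (array([379.3, 325.2]), array([128.5,  17.3]), 86.6, 282) [0.38  0.326 0.122]
   far 0.115 (array([549.6, 321.3]), array([126.7,   5.8]), 88.3, 126) [0.55  0.322 0.122]
   near 0.13 (array([371.3, 325.3]), array([128.1,  22.3]), 89.7, 376) [0.371 0.326 0.14 ]
   far 0.13 (array([552.8, 321.9]), array([126.9,   8. ]), 88.6, 167) [0.553 0.323 0.138]
   near 0.15 (array([367.5, 325.5]), array([125. ,   9.9]), 87.8, 100) [0.366 0.322 0.153]
 pink [0.2   0.285 0.01 ] [0.363 0.436 0.155] (array([273.7, 366.5]), array([178.5, 130.7]), 12.8, 1301)
 tag [239. 230.] 36 [ 0.5795 -0.0579  0.0984] (array([579.6, -58.2]), array([21.7, 25.8]), 38.2, 36)
```

```bash
cat >> h.py <<'E'
from scipy.spatial.transform import Rotation as Ro
import json
def down(yaw): c,s=np.cos(np.radians(yaw)),np.sin(np.radians(yaw)); return np.array([[c,s,0],[s,-c,0],[0,0,-1.]])
def tilt(yaw,t=35): return Ro.from_euler('z',yaw,degrees=True).as_matrix()@Ro.from_euler('y',-t,degrees=True).as_matrix()@down(0)
# tilt: tool z -> (sin t,0,-cos t) ; tool x along slope upward
def calls(wps,start=None):
    if start is None: s=r.sense(); p,R=np.array(s["eef_pos"]),np.array(s["tcp_rot"])
    else: p,R=map(np.array,start)
    for tp,tR in wps:
        tp=np.array(tp,float)
        dR=Ro.from_matrix(R.T@tR).as_rotvec(degrees=True)/45; dp=R.T@(tp-p)/.1
        n=int(np.ceil(max(abs(dp).max(),abs(dR).max())-1e-3)) or 1
        p0,R0=p,R
        for i in range(1,n+1):
            gR=R0@Ro.from_rotvec(dR*45*i/n,degrees=True).as_matrix(); gp=p0+(tp-p0)*i/n
            x=np.clip(np.round(R.T@(gp-p)/.1,2),-1,1); w=np.clip(np.round(Ro.from_matrix(R.T@gR).as_rotvec(degrees=True)/45,2),-1,1)
            rows=max(np.linalg.norm(x)*100/41.7,np.linalg.norm(w)*45/7.16)
            print("xyz",x.tolist(),"tw",w.tolist(),"rows>=%.1f"%rows)
            p=p+R@x*.1; R=R@Ro.from_rotvec(w*45,degrees=True).as_matrix()
    print("end",p.round(4),R[:,2].round(3)); return p,R
E
python3 - <<'E'
from h import *
calls([((.33,.48,.33),down(-12)),((.43,.32,.36),down(-1)),((.5,-.0,.28),tilt(1.4))])
E
```

```text
xyz [0.48, 0.25, -0.54] tw [0.0, 0.0, -0.14] rows>=1.8
xyz [0.46, 0.3, -0.54] tw [0.0, 0.0, -0.15] rows>=1.8
xyz [0.65, 0.68, -0.15] tw [0.0, 0.0, -0.12] rows>=2.3
xyz [0.59, 0.74, -0.15] tw [0.0, 0.0, -0.12] rows>=2.3
xyz [0.19, 0.8, 0.2] tw [0.0, 0.19, -0.01] rows>=2.0
xyz [0.15, 0.79, 0.23] tw [0.01, 0.2, -0.02] rows>=2.0
xyz [0.1, 0.81, 0.24] tw [0.0, 0.19, -0.01] rows>=2.0
xyz [0.06, 0.8, 0.25] tw [0.01, 0.2, -0.01] rows>=2.0
end [ 4.996e-01 -2.000e-04  2.799e-01] [ 0.574  0.015 -0.819]
```

>>> play_rows --plan '[{"xyz": [0.48, 0.25, -0.54], "twist": [0, 0, -0.14]}, {"xyz": [0.94, 0.55, -1.0], "twist": [0, 0, -0.29]}, {"xyz": [0.94, 0.55, -1.0], "twist": [0, 0, -0.29]}, {"xyz": [0.94, 0.55, -1.0], "twist": [0, 0, -0.29]}]'

```text
t: 0.43
eef_pos: [0.3275, 0.4755, 0.326]
tcp_rot: [[0.978, -0.207, 0.002], [-0.207, -0.978, 0.003], [0.002, -0.003, -1.0]]
force: [-0.0, 0.8, 0.0]
width: 0.0869
grip_force: 0.0
```

>>> play_rows --plan '[{"xyz": [0.65, 0.68, -0.15], "twist": [0, 0, -0.12]}, {"xyz": [0.65, 0.68, -0.15], "twist": [0, 0, -0.12]}, {"xyz": [0.65, 0.68, -0.15], "twist": [0, 0, -0.12]}]'

```text
t: 0.68
eef_pos: [0.3771, 0.3935, 0.3392]
tcp_rot: [[0.993, -0.116, 0.001], [-0.116, -0.993, 0.001], [0.001, -0.001, -1.0]]
force: [0.5, -0.4, 0.8]
width: 0.0869
grip_force: 0.0
```

>>> play_rows --plan '[{"xyz": [0.59, 0.74, -0.2], "twist": [0, 0, -0.12]}, {"xyz": [0.59, 0.74, -0.2], "twist": [0, 0, -0.12]}, {"xyz": [0.59, 0.74, -0.2], "twist": [0, 0, -0.12]}, {"xyz": [0.59, 0.74, -0.2], "twist": [0, 0, -0.12]}, {"xyz": [0.59, 0.74, -0.2], "twist": [0, 0, -0.12]}]'

```text
t: 1.1
eef_pos: [0.4257, 0.3165, 0.3572]
tcp_rot: [[1.0, -0.021, -0.001], [-0.021, -1.0, 0.0], [-0.001, -0.0, -1.0]]
force: [0.0, -0.4, -0.6]
width: 0.0866
grip_force: 0.0
```

```bash
python3 - <<'E'
from h import *
s=r.sense(); print(s["t"],s["eef_pos"].round(4),np.round(s["tcp_rot"],3).tolist(),np.abs(s["joint_velocities"]).max())
p,d,X=grab("wrist"); cv2.imwrite("pics/wr1.png",p[:,:,::-1]); np.savez("wr1.npz",p=p,d=d,X=X)
print(viewer.camera_params("wrist")["extrinsics"].round(3).tolist())
# flap profiles from scene
f=np.load("scene0.npz");Xs=cloud("scene",f["d"]);hsv=cv2.cvtColor(f["p"],cv2.COLOR_RGB2HSV)
tan=(hsv[...,0]>8)&(hsv[...,0]<22)&(hsv[...,1]>90)
for nm,a,b in(("near",.3,.42),("far",.53,.65)):
    Q=Xs[tan&sel(Xs,(a,.27,.085),(b,.38,.15))]; co=np.linalg.lstsq(np.c_[Q[:,1:]-[.325,.0745],np.ones(len(Q))],Q[:,0],rcond=None)[0]; print(nm,"dx/dy,dx/dz,x at z=.0745",co.round(4))
calls([((.5,-.0,.28),tilt(1.4))])
E
```

```text
1.1 [0.4257 0.3165 0.3572] [[1.0, -0.021, -0.001], [-0.021, -1.0, 0.0], [-0.001, -0.0, -1.0]] 1.750362789382665
[[-0.02, -0.965, -0.263, 0.497], [-1.0, 0.02, 0.005, 0.315], [0.0, 0.263, -0.965, 0.518], [0.0, 0.0, 0.0, 1.0]]
near dx/dy,dx/dz,x at z=.0745 [ 0.0186 -0.4731  0.4024]
far dx/dy,dx/dz,x at z=.0745 [0.0191 0.236  0.5381]
xyz [0.2, 0.79, 0.19] tw [0.0, 0.19, -0.01] rows>=2.0
xyz [0.17, 0.79, 0.22] tw [0.01, 0.2, -0.02] rows>=2.0
xyz [0.12, 0.79, 0.24] tw [0.0, 0.19, -0.01] rows>=2.0
xyz [0.07, 0.8, 0.25] tw [0.01, 0.2, -0.01] rows>=2.0
end [ 5.000e-01 -1.000e-04  2.797e-01] [ 0.574  0.016 -0.819]
```

View pics/wr1.png

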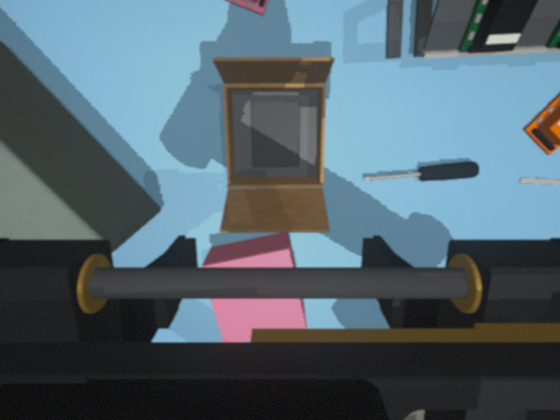

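The wrist picture shows the carton's interior at pixels x 228–325, y 87–185, with the foam nest at about (275,130). The far flap is at y 58–85, the near flap at 185–230, and the pink decoy at (255,290). I'll measure it and move to the modules.

```bash
python3 - <<'E'
from h import *
f=np.load("wr1.npz");p,X=f["p"],f["X"];hsv=cv2.cvtColor(p,cv2.COLOR_RGB2HSV)
T=X[sel(X,(.4,.1,-.02),(.7,.25,.02))]; print("table z",np.median(T[:,2]).round(4))
tan=(hsv[...,0]>8)&(hsv[...,0]<24)&(hsv[...,1]>70)
m=sel(X,(.38,.22,-.005),(.56,.42,.035))
m[:, :215]=0; m[:,335:]=0; m[:80]=0; m[190:]=0
g=m&~tan; print("inside",box(X[g]),np.percentile(X[g][:,2],[5,25,50,75,95]).round(4))
for lo,hi in((.0,.0125),(.0125,.03)):
    k=g&(X[...,2]>lo)&(X[...,2]<hi); print(lo,box(X[k]))
rim=sel(X,(.38,.22,.062),(.57,.42,.078)); print("rim",box(X[rim]),np.median(X[rim][:,2]).round(4))
for nm,a,b in(("near",.3,.45),("far",.5,.65)):
    Q=X[tan&sel(X,(a,.27,.085),(b,.38,.17))]
    if len(Q)>30: co=np.linalg.lstsq(np.c_[Q[:,1:]-[.325,.0745],np.ones(len(Q))],Q[:,0],rcond=None)[0]; print(nm,co.round(4),len(Q)); print(np.percentile(X[tan&sel(X,(a,.2,.1),(b,.45,.17))],[1,99],axis=0).round(4).tolist())
# intensity of interior
G=cv2.cvtColor(p,cv2.COLOR_RGB2GRAY); print(G[136,228:328:3].tolist()); print(G[85:187:3,275].tolist())
print((X[136,228:328:3,2]*1000).round().tolist()); print((X[85:187:3,275,2]*1000).round().tolist())
E
```

```text
table z -0.0004
inside (array([463. , 322.8]), array([190.7, 164.6]), 88.8, 9830) [-0.0013  0.0075  0.0098  0.0158  0.0174]
0.0 (array([463.8, 323.8]), array([190.1, 163.9]), 89.4, 3791)
0.0125 (array([467.3, 322.1]), array([124.6, 126.6]), 89.0, 4323)
rim (array([467.5, 322.1]), array([132.2, 138.3]), 88.9, 1793) 0.0693
near [ 0.0156 -0.4761  0.4015] 3448
[[0.3643, 0.2611, 0.1007], [0.3893, 0.3842, 0.1506]]
far [0.0162 0.2715 0.5352] 1562
[[0.5418, 0.2611, 0.1004], [0.5545, 0.3788, 0.139]]
[89, 66, 74, 77, 77, 79, 77, 78, 59, 61, 62, 59, 62, 76, 90, 92, 93, 93, 95, 96, 95, 94, 93, 92, 113, 121, 123, 112, 111, 105, 65, 111, 166, 180]
[104, 67, 82, 100, 78, 86, 91, 91, 91, 93, 93, 92, 92, 92, 93, 93, 94, 96, 90, 65, 62, 60, 61, 60, 59, 59, 62, 61, 77, 76, 78, 72, 72, 82]
[63.0, 37.0, 16.0, 16.0, 17.0, 14.0, 16.0, 17.0, 9.0, 10.0, 9.0, 10.0, 9.0, 8.0, 9.0, 9.0, 9.0, 10.0, 9.0, 9.0, 9.0, 11.0, 9.0, 9.0, 16.0, 14.0, 14.0, 16.0, 17.0, 16.0, 40.0, 70.0, -1.0, -1.0]
[69.0, 49.0, 16.0, 16.0, 15.0, 16.0, 9.0, 9.0, 8.0, 9.0, 7.0, 10.0, 9.0, 8.0, 9.0, 10.0, 8.0, 9.0, 9.0, 10.0, 9.0, 10.0, 9.0, 8.0, 10.0, 11.0, 9.0, 9.0, 17.0, 16.0, 16.0, 30.0, 52.0, 74.0]
```

>>> play_rows --plan '[{"xyz": [0.2, 0.79, 0.19], "twist": [0, 0.19, -0.01]}, {"xyz": [0.2, 0.79, 0.19], "twist": [0, 0.19, -0.01]}, {"xyz": [0.2, 0.79, 0.19], "twist": [0, 0.19, -0.01]}]'

```text
t: 1.4
eef_pos: [0.4406, 0.2328, 0.3344]
tcp_rot: [[0.99, -0.012, 0.142], [-0.011, -1.0, -0.009], [0.143, 0.007, -0.99]]
force: [-0.3, -0.2, 0.1]
width: 0.0868
grip_force: 0.0
```

>>> play_rows --plan '[{"xyz": [0.17, 0.79, 0.22], "twist": [0.01, 0.2, -0.02]}, {"xyz": [0.17, 0.79, 0.22], "twist": [0.01, 0.2, -0.02]}, {"xyz": [0.17, 0.79, 0.22], "twist": [0.01, 0.2, -0.02]}]'

```text
t: 1.65
eef_pos: [0.4592, 0.1531, 0.3145]
tcp_rot: [[0.956, 0.003, 0.294], [0.004, -1.0, -0.001], [0.294, 0.002, -0.956]]
force: [-0.1, 0.1, -1.0]
width: 0.0868
grip_force: 0.0
```

>>> play_rows --plan '[{"xyz": [0.12, 0.79, 0.24], "twist": [0, 0.19, -0.01]}, {"xyz": [0.12, 0.79, 0.24], "twist": [0, 0.19, -0.01]}, {"xyz": [0.12, 0.79, 0.24], "twist": [0, 0.19, -0.01]}]'

```text
t: 1.9
eef_pos: [0.4778, 0.0732, 0.2938]
tcp_rot: [[0.902, 0.007, 0.431], [0.008, -1.0, -0.001], [0.431, 0.004, -0.902]]
force: [0.9, 0.5, -0.4]
width: 0.0869
grip_force: 0.0
```

>>> play_rows --plan '[{"xyz": [0.07, 0.8, 0.25], "twist": [0.01, 0.2, -0.01]}, {"xyz": [0.07, 0.8, 0.25], "twist": [0.01, 0.2, -0.01]}, {"xyz": [0.07, 0.8, 0.25], "twist": [0.01, 0.2, -0.01]}, {"xyz": [0.07, 0.8, 0.25], "twist": [0.01, 0.2, -0.01]}, {"xyz": [0.07, 0.8, 0.25], "twist": [0.01, 0.2, -0.01]}, {"xyz": [0.07, 0.8, 0.25], "twist": [0.01, 0.2, -0.01]}]'

```text
t: 2.4
eef_pos: [0.5016, 0.0013, 0.2814]
tcp_rot: [[0.817, 0.025, 0.576], [0.018, -1.0, 0.018], [0.576, -0.004, -0.817]]
force: [-0.2, 0.5, 0.4]
width: 0.0868
grip_force: 0.0
```

```bash
python3 - <<'E'
from h import *
s=r.sense(); print(s["t"],s["eef_pos"].round(4),np.round(s["tcp_rot"],3).tolist(),np.abs(s["joint_velocities"]).max())
p,d,X=grab("wrist"); cv2.imwrite("pics/wr2.png",p[:,:,::-1]); np.savez("wr2.npz",p=p,d=d,X=X)
E
```

```text
2.4 [0.5016 0.0013 0.2814] [[0.817, 0.025, 0.576], [0.018, -1.0, 0.018], [0.576, -0.004, -0.817]] 0.8636726700903611
```

View pics/wr2.png

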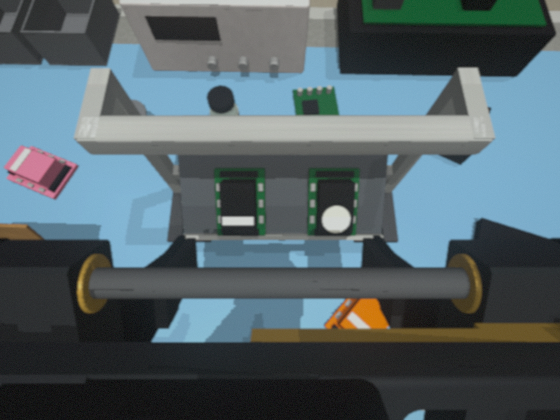

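The wrist view shows the bar-tag module at (240,200) and the round-tag module at (335,200), with the light bar across y≈130, above the modules in the image. I'll measure both modules in the slope frame.

```bash
python3 - <<'E'
from h import *
f=np.load("wr2.npz");p,X=f["p"],f["X"];hsv=cv2.cvtColor(p,cv2.COLOR_RGB2HSV)
green=(hsv[...,0]>45)&(hsv[...,0]<85)&(hsv[...,1]>80)
dark=(hsv[...,2]<60); white=(hsv[...,2]>170)&(hsv[...,1]<60)
lb=sel(X,(.5,-.25,.225),(.75,.25,.26)); lb[:115]=0; lb[155:]=0
Q=X[lb]; print("bar top",box(Q),np.median(Q[:,2]).round(4), np.polyfit(Q[:,1],Q[:,0],1).round(4))
for nm,u0,u1 in(("bar",210,270),("round",303,362)):
    W=np.zeros(green.shape,bool); W[162:236,u0:u1]=1
    for k,m in(("base",green),("can",dark),("tag",white)):
        Q=X[m&W&sel(X,(.5,-.2,.04),(.75,.2,.18))]
        if k=="can": # top-plane fit
            Q=Q[np.argsort(Q[:,2])]
        R=tilt(1.4); L=Q@R   # L0 along slope up, L1 -> -y, L2 depth
        if k!="base": 
            z=L[:,2]; L=L[abs(z-np.percentile(z,20))<.006]
        c,s,a=cv2.minAreaRect(np.float32(L[:,:2]*1000)); C=R@np.array([c[0]/1000,c[1]/1000,np.median(L[:,2])])
        print(nm,k,len(L),"size",np.round(s,1),"ang",round(a,1),"world",C.round(4),"depth",np.median(L[:,2]).round(4),"lo/hi",np.percentile(L[:,0],[2,98]).round(4))
W=np.zeros(green.shape,bool); W[160:230,272:302]=1
Q=X[W&sel(X,(.5,-.2,.04),(.75,.2,.18))]; co=np.linalg.lstsq(np.c_[Q[:,:2],np.ones(len(Q))],Q[:,2],rcond=None)[0]; print("slope",co.round(4),np.degrees(np.arctan(np.hypot(*co[:2]))),np.degrees(np.arctan2(co[1],co[0])),"depth",np.median((Q@tilt(1.4))[:,2]).round(4))
E
```

```text
bar top (array([607.1,   0.8]), array([ 25.2, 317.1]), 1.3, 14294) 0.2378 [-0.0233  0.6043]
bar base 811 size [59.5 82.7] ang 89.7 world [0.6044 0.0516 0.0798] depth 0.2819 lo/hi [0.5023 0.5828]
bar can 1368 size [60.3 39.2] ang 0.3 world [0.5888 0.0512 0.1006] depth 0.256 lo/hi [0.5118 0.5707]
bar tag 239 size [34.1  9.3] ang 89.5 world [0.5767 0.0513 0.0932] depth 0.255 lo/hi [0.5225 0.5313]
round base 761 size [82.7 62.1] ang 0.2 world [ 0.6069 -0.061   0.0799] depth 0.2818 lo/hi [0.5021 0.5828]
round can 1084 size [39.9 60.1] ang 90.0 world [ 0.5917 -0.0599  0.1006] depth 0.256 lo/hi [0.5117 0.5707]
round tag 549 size [29.9 29.2] ang 87.5 world [ 0.5819 -0.0611  0.0949] depth 0.255 lo/hi [0.516  0.5431]
slope [ 0.6995  0.0172 -0.3536] 34.98057519210594 1.411368108427283 depth 0.2899
```

```bash
python3 - <<'E'
from h import *
R=tilt(1.4); can=np.array([.5917,-.0605,.1006])
g=can+R[:,2]*.022; print("target",g.round(4), r.sense()["q"])
pr=calls([(can-R[:,2]*.03,R)])
calls([(can-R[:,2]*.005,R),(g,R)],pr)
E
```

```text
target [ 0.6043 -0.0602  0.0826] [ 23.558629    -9.39805744 -46.72756844  33.27550191 -22.90027063
  40.39410662]
xyz [-0.16, 0.32, 0.84] tw [-0.0, -0.0, -0.0] rows>=2.2
xyz [-0.16, 0.33, 0.85] tw [-0.01, -0.0, -0.0] rows>=2.2
end [ 0.5744 -0.061   0.1246] [ 0.576  0.01  -0.817]
xyz [0.0, -0.0, 0.25] tw [0.0, -0.0, -0.0] rows>=0.6
xyz [0.0, -0.0, 0.27] tw [0.0, -0.0, -0.0] rows>=0.6
end [ 0.6044 -0.0604  0.0821] [ 0.576  0.01  -0.817]
```

>>> play_rows --plan '[{"xyz": [-0.16, 0.32, 0.84], "twist": [0, 0, 0]}, {"xyz": [-0.16, 0.32, 0.84], "twist": [0, 0, 0]}, {"xyz": [-0.16, 0.32, 0.84], "twist": [0, 0, 0]}, {"xyz": [-0.16, 0.32, 0.84], "twist": [0, 0, 0]}]'

```text
t: 2.78
eef_pos: [0.5377, -0.0333, 0.2149]
tcp_rot: [[0.832, 0.028, 0.553], [0.018, -1.0, 0.023], [0.554, -0.009, -0.833]]
force: [1.2, 0.4, 0.0]
width: 0.087
grip_force: 0.0
```

>>> play_rows --plan '[{"xyz": [-0.16, 0.33, 0.85], "twist": [-0.01, 0, 0]}, {"xyz": [-0.16, 0.33, 0.85], "twist": [-0.01, 0, 0]}, {"xyz": [-0.16, 0.33, 0.85], "twist": [-0.01, 0, 0]}, {"xyz": [-0.16, 0.33, 0.85], "twist": [-0.01, 0, 0]}, {"xyz": [-0.16, 0.33, 0.85], "twist": [-0.01, 0, 0]}, {"xyz": [-0.16, 0.33, 0.85], "twist": [-0.01, 0, 0]}]'

```text
t: 3.28
eef_pos: [0.578, -0.0783, 0.1562]
tcp_rot: [[0.847, 0.048, 0.529], [0.021, -0.998, 0.056], [0.531, -0.037, -0.847]]
force: [-0.2, -0.5, 0.2]
width: 0.0872
grip_force: 0.0
```

```bash
python3 - <<'E'
from h import *
R=tilt(1.4); can=np.array([.5917,-.0605,.1006])
s=r.sense(); print(s["t"],s["q"],s["eef_pos"],s["tcp_rot"].round(3).tolist())
pr=calls([(can-R[:,2]*.005,R),(can+R[:,2]*.022,R)])
E
```

```text
3.2833 [  8.76750544  10.1715186  -38.62943702   8.97891122  -9.1827237
  74.89928789] [ 0.57796673 -0.07829271  0.15622251] [[0.847, 0.048, 0.529], [0.021, -0.998, 0.056], [0.531, -0.037, -0.847]]
xyz [-0.18, -0.15, 0.5] tw [-0.06, 0.07, -0.0] rows>=1.3
xyz [0.0, -0.0, 0.27] tw [0.0, -0.0, -0.0] rows>=0.6
end [ 0.604  -0.0606  0.0828] [ 0.577  0.01  -0.817]
```

Joint 5 is at its range limit: near the stand, a tool square to the slope is almost in line with the forearm. I'll fit the arm geometry from the recorded states and find a feasible approach tilt.

```bash
cat > kin.py <<'E'
import numpy as np
from scipy.optimize import least_squares
S=[([79.847,22.042,.453,0,-68.411,-14.817],[.264,.567,.223],[0,0,-1]),
([23.5586,-9.39806,-46.72757,33.2755,-22.90027,40.3941],[.5016,.0013,.2814],[.576,.018,-.817]),
([8.76750544,10.1715186,-38.62943702,8.97891122,-9.1827237,74.89928789],[0.57796673,-0.07829271,0.15622251],[.529,.056,-.847])]
def wrist(q,P):
    a1,d1,a2,a3,d4,d6=P; q=np.radians(q); f=q[2]-q[1]
    rr=a1+a2*np.sin(q[1])-a3*np.sin(f)+d4*np.cos(f); z=d1+a2*np.cos(q[1])+a3*np.cos(f)+d4*np.sin(f)
    c,s=np.cos(q[0]),np.sin(q[0]); return np.array([rr*c,rr*s,z]), np.array([np.cos(f)*c,np.cos(f)*s,np.sin(f)])
def fit():
    def e(P): return np.concatenate([wrist(q,P)[0]+P[5]*np.array(z)-p for q,p,z in S])
    return least_squares(e,[.1,.35,.35,.05,.35,.3])
P=fit()
def ik(p,z):  # q1,q2,q3,|q5|
    a=np.array(p)-P.x[5]*np.array(z)
    s=least_squares(lambda q:wrist([np.degrees(x) for x in q],P.x)[0]-a,[np.arctan2(a[1],a[0]),.1,-.6])
    u=wrist(np.degrees(s.x),P.x)[1]
    return np.degrees(s.x).round(1),round(float(np.degrees(np.arccos(u@z))),1),s.cost
if __name__=="__main__":
    from h import *
    print(P.x.round(4),P.cost)
    for q,p,z in S: print(np.degrees(np.arccos(np.dot(wrist(q,P.x)[1],z))),q[4])
    for nm,can in(("round",[.5917,-.0605,.1006]),("bar",[.5888,.0514,.1006])):
        can=np.array(can)
        for t in (15,20,25,30,35,40,45,50):
            o=[]
            for h in (.022,-.04,-.1):
                T=can+tilt(1.4)[:,2]*.022 - tilt(1.4,35)[:,2]*(.022-h); o.append(ik(T,tilt(1.4,t)[:,2])[:2])
            print(nm,t,[(x[0].tolist(),x[1]) for x in o])
E
python3 kin.py
```

```text
[-0.4843  1.1558  0.8608 -0.3846  0.9759  1.0132] 0.022717348000513716
68.411 -68.411
22.92931550440878 -22.90027
9.14270917557466 -9.1827237
round 15 [([-11.0, 20.2, -17.6], 37.6), ([-12.4, 14.9, -20.2], 40.5), ([-14.1, 9.5, -22.6], 43.6)]
round 20 [([-14.9, 18.8, -22.8], 29.6), ([-17.4, 13.0, -25.5], 33.0), ([-20.5, 7.1, -27.9], 36.9)]
round 25 [([-21.8, 18.7, -27.5], 22.7), ([-26.9, 12.5, -30.2], 27.4), ([-34.2, 6.2, -32.6], 33.4)]
round 30 [([-36.6, 20.3, -31.1], 22.6), ([-49.7, 14.0, -33.7], 31.6), ([-69.4, 7.8, -35.5], 44.5)]
round 35 [([-72.6, 24.3, -32.8], 39.3), ([-99.2, 18.5, -34.1], 54.1), ([-121.5, 13.5, -34.2], 66.7)]
round 40 [([-121.6, 30.4, -30.5], 60.1), ([-136.9, 25.4, -30.5], 68.5), ([-146.3, 21.1, -29.9], 75.3)]
round 45 [([-145.2, 37.0, -25.9], 68.9), ([-152.0, 32.5, -25.6], 74.5), ([-156.4, 28.5, -25.0], 79.7)]
round 50 [([-155.2, 43.5, -20.6], 74.3), ([-158.9, 39.4, -20.3], 79.0), ([-161.5, 35.6, -19.8], 83.5)]
bar 15 [([7.6, 20.0, -18.0], 37.1), ([8.3, 14.5, -20.7], 39.9), ([9.2, 9.0, -23.1], 43.0)]
bar 20 [([9.6, 18.5, -23.4], 28.5), ([10.9, 12.5, -26.2], 31.7), ([12.7, 6.5, -28.7], 35.4)]
bar 25 [([13.4, 18.2, -28.2], 19.6), ([16.3, 11.8, -31.2], 23.6), ([20.9, 5.2, -33.8], 28.4)]
bar 30 [([22.5, 19.7, -32.3], 14.1), ([32.9, 12.9, -35.4], 21.6), ([56.4, 5.9, -37.7], 36.3)]
bar 35 [([61.4, 23.5, -34.9], 32.0), ([112.4, 17.3, -36.4], 57.4), ([144.1, 12.3, -36.0], 72.1)]
bar 40 [([144.2, 30.0, -32.2], 64.0), ([157.7, 24.9, -31.8], 71.5), ([164.1, 20.5, -30.9], 77.4)]
bar 45 [([163.4, 36.9, -26.8], 70.4), ([167.5, 32.3, -26.4], 75.7), ([170.0, 28.3, -25.6], 80.6)]
bar 50 [([169.4, 43.5, -21.2], 74.9), ([171.4, 39.2, -20.9], 79.5), ([172.8, 35.5, -20.3], 84.0)]
```

```bash
sed -i 's/a1,d1,a2,a3,d4,d6=P;/a1,d1,a2,a3,d4,d6,b=P;/; s/return np.array(\[rr\*c,rr\*s,z\])/return np.array([rr*c-b*s,rr*s+b*c,z])/; s/\.35,\.3\])/.35,.3,-.16])/' kin.py; python3 kin.py
```

```text
[ 0.09    0.2655  0.4775 -0.0242  0.3694  0.3093 -0.1503] 0.0014924364561895076
68.411 -68.411
22.92931550440878 -22.90027
9.14270917557466 -9.1827237
round 15 [([9.8, 26.7, -26.6], 22.0), ([10.4, 17.9, -29.4], 28.0), ([11.1, 9.1, -30.8], 35.4)]
round 20 [([10.2, 25.8, -31.0], 13.7), ([10.9, 16.4, -33.8], 20.2), ([11.7, 7.1, -35.1], 28.3)]
round 25 [([10.7, 25.3, -35.4], 6.0), ([11.5, 15.5, -38.2], 12.4), ([12.4, 5.5, -39.4], 21.0)]
round 30 [([11.2, 25.6, -39.7], 6.9), ([12.1, 15.1, -42.6], 6.0), ([13.1, 4.4, -43.8], 13.7)]
round 35 [([11.8, 26.7, -43.8], 16.1), ([12.8, 15.6, -46.9], 9.5), ([13.9, 3.9, -48.1], 8.0)]
round 40 [([12.3, 28.7, -47.8], 26.8), ([13.5, 17.0, -51.2], 19.1), ([14.8, 4.2, -52.5], 10.4)]
round 45 [([12.9, 31.9, -51.4], 38.5), ([14.2, 19.7, -55.3], 30.5), ([15.7, 5.7, -57.0], 19.5)]
round 50 [([13.6, 36.3, -54.7], 51.0), ([15.0, 24.0, -59.3], 43.4), ([16.7, 8.9, -61.4], 31.3)]
bar 15 [([22.1, 26.4, -27.3], 22.9), ([23.7, 17.4, -30.1], 29.0), ([25.4, 8.6, -31.5], 36.6)]
bar 20 [([23.2, 25.4, -31.8], 15.9), ([24.9, 16.0, -34.6], 22.4), ([26.9, 6.5, -35.8], 30.6)]
bar 25 [([24.4, 25.0, -36.2], 11.0), ([26.3, 15.0, -39.0], 16.6), ([28.5, 4.9, -40.2], 24.9)]
bar 30 [([25.7, 25.3, -40.5], 12.4), ([27.8, 14.6, -43.4], 13.6), ([30.3, 3.7, -44.5], 20.4)]
bar 35 [([27.0, 26.4, -44.7], 19.5), ([29.4, 15.1, -47.8], 16.3), ([32.2, 3.1, -49.0], 18.4)]
bar 40 [([28.4, 28.5, -48.6], 29.0), ([31.1, 16.6, -52.1], 23.5), ([34.3, 3.5, -53.4], 20.5)]
bar 45 [([29.8, 31.8, -52.4], 40.0), ([32.9, 19.4, -56.3], 33.4), ([36.5, 5.0, -58.0], 26.8)]
bar 50 [([31.3, 36.4, -55.8], 51.9), ([34.7, 23.9, -60.4], 45.3), ([38.8, 8.2, -62.5], 36.2)]
```

```bash
python3 - <<'E'
from h import *
p,R=calls([((.46,.0,.32),tilt(1.4))])
calls([((.46,.0,.32),tilt(46))],(p,R))
E
```

```text
xyz [-0.06, -0.45, -0.98] tw [-0.03, 0.03, -0.0] rows>=2.6
xyz [-0.03, -0.42, -1.0] tw [-0.03, 0.04, -0.0] rows>=2.6
end [ 0.4599 -0.0005  0.3202] [ 0.577  0.01  -0.817]
xyz [-0.0, -0.0, 0.0] tw [0.57, -0.0, -0.81] rows>=6.2
end [ 0.4599 -0.0005  0.3202] [ 0.402  0.411 -0.818]
```

>>> play_rows --plan '[{"xyz": [0, -0.45, -1], "twist": [0, 0, 0]}, {"xyz": [0, -0.45, -1], "twist": [0, 0, 0]}, {"xyz": [0, -0.45, -1], "twist": [0, 0, 0]}, {"xyz": [0, -0.45, -1], "twist": [0, 0, 0]}, {"xyz": [0, -0.45, -1], "twist": [0, 0, 0]}]'

```text
t: 3.7
eef_pos: [0.5218, -0.039, 0.2449]
tcp_rot: [[0.845, 0.049, 0.533], [0.021, -0.998, 0.058], [0.535, -0.038, -0.844]]
force: [0.0, 0.5, -0.4]
width: 0.0871
grip_force: 0.0
```

```bash
cat >> h.py <<'E'
def st():
    s=r.sense(); z=np.array(s["tcp_rot"])[:,2]
    open("log.jsonl","a").write(json.dumps([list(map(float,s["q"])),list(map(float,s["eef_pos"])),np.array(s["tcp_rot"]).tolist()])+"\n")
    print(round(s["t"],2),np.round(s["q"],1).tolist(),s["eef_pos"].round(4),z.round(3),"F",np.round(s["force"],1),"w",round(s["width"],4),s["grip_force"]); return np.array(s["eef_pos"]),np.array(s["tcp_rot"])
E
python3 -c "
from h import *
st()"
```

```text
3.7 [16.2, -3.4, -40.3, 14.6, -21.7, 63.8] [ 0.5218 -0.039   0.2449] [ 0.533  0.058 -0.844] F [ 0.   0.5 -0.4] w 0.0871 0.0
```

>>> play_rows --plan '[{"xyz": [0, -0.42, -1], "twist": [0, 0, 0]}, {"xyz": [0, -0.42, -1], "twist": [0, 0, 0]}, {"xyz": [0, -0.42, -1], "twist": [0, 0, 0]}, {"xyz": [0, -0.42, -1], "twist": [0, 0, 0]}]'

```text
t: 4.03
eef_pos: [0.4676, -0.0025, 0.3337]
tcp_rot: [[0.843, 0.049, 0.536], [0.02, -0.998, 0.059], [0.538, -0.039, -0.842]]
force: [1.1, 0.3, 1.2]
width: 0.0866
grip_force: 0.0
```

```bash
python3 -c "
from h import *
st()"
```

```text
4.03 [26.2, -15.0, -37.1, 17.3, -38.1, 55.1] [ 0.4676 -0.0025  0.3337] [ 0.536  0.059 -0.842] F [1.1 0.3 1.2] w 0.0866 0.0
```

>>> play_rows --plan '[{"xyz": [0, 0, 0], "twist": [0.29, 0, -0.41]}, {"xyz": [0, 0, 0], "twist": [0.29, 0, -0.41]}, {"xyz": [0, 0, 0], "twist": [0.29, 0, -0.41]}, {"xyz": [0, 0, 0], "twist": [0.29, 0, -0.41]}, {"xyz": [0, 0, 0], "twist": [0.29, 0, -0.41]}]'

```text
t: 4.45
eef_pos: [0.4668, -0.004, 0.3268]
tcp_rot: [[0.773, 0.423, 0.473], [0.328, -0.904, 0.273], [0.543, -0.056, -0.838]]
force: [1.0, -0.8, -0.1]
width: 0.0874
grip_force: 0.0
```

```bash
python3 -c "
from h import *
st()"
```

```text
4.45 [12.6, -10.9, -24.1, -13.2, -45.8, 108.2] [ 0.4668 -0.004   0.3268] [ 0.473  0.273 -0.838] F [ 1.  -0.8 -0.1] w 0.0874 0.0
```

>>> play_rows --plan '[{"xyz": [0, 0, 0], "twist": [0.29, 0, -0.41]}, {"xyz": [0, 0, 0], "twist": [0.29, 0, -0.41]}, {"xyz": [0, 0, 0], "twist": [0.29, 0, -0.41]}, {"xyz": [0, 0, 0], "twist": [0.29, 0, -0.41]}, {"xyz": [0, 0, 0], "twist": [0.29, 0, -0.41]}]'

```text
t: 4.87
eef_pos: [0.4687, -0.006, 0.3261]
tcp_rot: [[0.589, 0.733, 0.34], [0.581, -0.676, 0.453], [0.562, -0.069, -0.824]]
force: [0.9, 0.4, 0.2]
width: 0.0872
grip_force: 0.0
```

```bash
python3 -c "
from h import *
st()"
```

```text
4.87 [-1.2, -3.7, -12.5, -31.0, -63.2, 147.1] [ 0.4687 -0.006   0.3261] [ 0.34   0.453 -0.824] F [0.9 0.4 0.2] w 0.0872 0.0
```

```bash
cat > kin.py <<'E'
import numpy as np, json
from scipy.optimize import least_squares
from scipy.spatial.transform import Rotation as Ro
S=[([79.847,22.042,.453,0,-68.411,-14.817],[.264,.567,.223],[[.9065,-.4222,0],[-.4222,-.9065,0],[0,0,-1]]),
([23.5586,-9.39806,-46.72757,33.2755,-22.90027,40.3941],[.5016,.0013,.2814],[[0.817,0.025,0.576],[0.018,-1.0,0.018],[0.576,-0.004,-0.817]]),
([8.76750544,10.1715186,-38.62943702,8.97891122,-9.1827237,74.89928789],[0.57796673,-0.07829271,0.15622251],[[0.847,0.048,0.529],[0.021,-0.998,0.056],[0.531,-0.037,-0.847]])]
S+=[json.loads(l) for l in open("log.jsonl")]
E=lambda a,d:Ro.from_euler(a,d,degrees=True)
def fk(q,P,s4=1,s6=1,off=0):
    f=q[2]-q[1]; A=E('z',q[0]); B=A*E('y',-f); C=B*E('x',s4*q[3]); D=C*E('y',-q[4])   # x axis = tool z
    T=D*E('x',s6*q[5]+off)
    a1,b,d1,a2,a3,d4,d6,o4,o5y,o5z=P; t=np.radians(q[1])
    p=A.apply([a1+a2*np.sin(t),b,d1+a2*np.cos(t)])+B.apply([d4,0,a3])+D.apply([d6,o5y,o5z])
    return p,T.as_matrix()@np.array([[0,0,1],[1,0,0],[0,1,0.]])   # tool x,y,z = D y, z, x
if __name__=="__main__":
    for s4 in(1,-1):
        print(s4,[np.abs(fk(q,np.zeros(10),s4)[1][:,2]-np.array(R)[:,2]).max().round(3) for q,p,R in S])
        for s6 in (1,-1):
            # needed offset
            o=[]
            for q,p,R in S:
                M=fk(q,np.zeros(10),s4,s6)[1]; v=M.T@np.array(R); o.append(np.degrees(np.arctan2(v[1,0],v[0,0])).round(1))
            print(s4,s6,o)
        e=lambda P:np.concatenate([fk(q,P,s4)[0]-p for q,p,R in S])
        f=least_squares(e,[.1,-.1,.35,.4,0,.4,.3,0,0,0]); print(f.x.round(4),f.cost,np.abs(f.fun).max())
E
python3 kin.py
```

```text
1 [np.float64(0.0), np.float64(0.392), np.float64(0.05), np.float64(0.179), np.float64(0.33), np.float64(0.32), np.float64(0.919)]
1 1 [np.float64(-150.4), np.float64(35.4), np.float64(12.4), np.float64(24.8), np.float64(40.9), np.float64(-17.3), np.float64(-69.3)]
1 -1 [np.float64(-180.0), np.float64(116.2), np.float64(162.2), np.float64(152.5), np.float64(151.1), np.float64(-160.9), np.float64(-135.1)]
[ 0.1515 -0.1692 -0.157   0.1634  0.2209  0.1991 -0.1259  1.4858  0.0395
  0.145 ] 0.006541340217002946 0.047584885323287474
-1 [np.float64(0.0), np.float64(0.0), np.float64(0.0), np.float64(0.0), np.float64(0.0), np.float64(0.0), np.float64(0.0)]
-1 1 [np.float64(-150.4), np.float64(99.3), np.float64(30.2), np.float64(52.3), np.float64(69.9), np.float64(-36.4), np.float64(-114.2)]
-1 -1 [np.float64(-180.0), np.float64(-179.9), np.float64(180.0), np.float64(-180.0), np.float64(-180.0), np.float64(180.0), np.float64(-180.0)]
[ 9.0000e-04  2.0000e-04  1.6020e-01  5.6530e-01 -2.0000e-04  4.2190e-01
  3.0590e-01 -2.1523e+00 -1.5990e-01 -7.0000e-04] 4.142971891425641e-08 0.00014797019836437775
```

```bash
cat >> kin.py <<'E'
PX=np.array([0,0,.1602,.5653,0,.4219,.3059,0,-.16,0])
LO=np.array([-179.83,-69.29,-61.27,-181.25,-171.15,-177.46]);HI=np.array([179.83,118.12,80.66,117.63,-9.14,177.46])
def FK(q): return fk(q,PX,-1,-1,180)
def err(q,p,R):
    a,b=FK(q); return np.r_[(a-p)*10,Ro.from_matrix(b.T@R).as_rotvec()*3]
def IK(p,R,q0,lim=True):
    f=least_squares(err,np.clip(q0,LO+.1,HI-.1) if lim else q0,args=(p,R),bounds=(LO,HI) if lim else (-np.inf,np.inf),x_scale=30)
    return f.x,np.abs(f.fun).max()
def IKall(p,R,n=60,seed=0):
    g=np.random.default_rng(seed); out=[]
    for i in range(n):
        q,e=IK(p,R,LO+(HI-LO)*g.random(6))
        if e<1e-3 and not any(np.abs(q-o).max()<2 for o in out): out.append(q)
    return out
E
cat > plan1.py <<'E'
from h import *; from kin import *
flip=np.diag([-1,-1,1.])
for nm,can in(("round",[.5917,-.0605,.1006]),("bar",[.5888,.0514,.1006])):
    can=np.array(can); n=tilt(1.4)[:,2]
    for h in (.022,-.08):
      for t in (30,35,40,45):
        for fl in (0,1):
            R=tilt(1.4,t)@(flip if fl else np.eye(3))
            for q in IKall(can+n*h,R,40): print(nm,h,t,fl,q.round(0).tolist())
E
python3 plan1.py
cat > t.py <<'E'
from h import *; from kin import *
for q,p,R in S[:3]:
    x,e=IK(np.array(p),np.array(R),np.array(q)+5); print(x.round(1),e, np.abs(err(np.array(q),p,R)).max())
can=np.array([.5917,-.0605,.1006]); R=tilt(1.4); q0=np.array(S[2][0])
for h in (-.08,.022):
  for s in ([0,25,-45,-150,-20,-60],[0,25,-45,-90,-20,0],[0,20,-40,10,-15,70],[0,20,-40,90,-15,0]):
    x,e=IK(can+R[:,2]*h,R,np.array(s,float)); y,e2=IK(can+R[:,2]*h,R,np.array(s,float),False); print(h,x.round(1),round(e,4),y.round(1),round(e2,5))
E
python3 t.py
```

```text
[ 79.9  22.1   0.5  -0.  -68.4 -14.8] 6.034339694593882e-12 0.002179899489973547
[ 23.5  -9.3 -46.8  33.4 -22.8  40.2] 8.807232118063903e-11 0.0046786718079872
[  8.8  10.2 -38.6   9.   -9.1  74.9] 0.0005263753431063631 0.00414822123972397
-0.08 [ -20.7    9.2  -47.8 -181.2   -9.1  -71.4] 0.7752 [   7.1    5.2  -50.7 -322.7   -1.5   48. ] 0.11513
-0.08 [ -20.7    9.2  -47.8 -181.2   -9.1  -71.4] 0.7752 [   7.1    5.2  -50.7 -322.7   -1.5   48. ] 0.11514
-0.08 [ 10.7   5.5 -43.3  14.4  -9.1  68. ] 0.1429 [  7.1   5.2 -50.7  37.3  -1.5  48. ] 0.11513
-0.08 [ 10.7   5.5 -43.3  14.4  -9.1  68. ] 0.1429 [  7.1   5.2 -50.7  37.3  -1.5  48. ] 0.11514
0.022 [  -9.2   21.   -24.1  -84.5   -9.1 -177.5] 0.5094 [ -19.    21.   -33.7 -155.9   -4.1  -97.8] 0.57877
0.022 [  -9.2   21.   -24.1  -84.5   -9.1 -177.5] 0.5094 [ -19.    21.   -33.7 -156.2   -4.1  -97.5] 0.57994
0.022 [  5.5  19.5 -28.1 -23.5  -9.1 109.9] 0.3108 [  8.9  19.8 -36.1  -8.2   1.4  92.1] 0.21778
0.022 [  5.5  19.5 -28.1 -23.5  -9.1 109.9] 0.3108 [  8.9  19.8 -36.1  -8.2   1.4  92.1] 0.21778
```

```bash
cat >> kin.py <<'E'
def roots(p,R):
    """all solutions: scan wrist angle psi"""
    out=[]; z=R[:,2]; L1,L2=.5653,.4219
    def u(ps,el):
        y5=np.cos(ps)*R[:,0]+np.sin(ps)*R[:,1]; W=np.array(p)-.3059*z+.16*y5
        rr=np.hypot(W[0],W[1]); zz=W[2]-.1602; D=np.hypot(rr,zz)
        if D>L1+L2 or D<abs(L1-L2): return None
        al=np.arctan2(rr,zz); g=np.arccos((L1**2+D**2-L2**2)/(2*L1*D))
        q2=al-el*g; f=np.arctan2(zz-L1*np.cos(q2),rr-L1*np.sin(q2)); q1=np.arctan2(W[1],W[0])
        U=np.array([np.cos(f)*np.cos(q1),np.cos(f)*np.sin(q1),np.sin(f)]); return U@y5,q1,q2,f
    for el in(1,-1):
        prev=None
        for ps in np.radians(np.arange(-181,181,1.)):
            v=u(ps,el)
            if v and prev and v[0]*prev[0]<0 and abs(v[0])<.3: 
                _,q1,q2,f=v; a,b,c=np.degrees([q1,q2,q2+f]); 
                best=min((IK(p,R,np.array([a,b,c,q4,q5,q6]))for q4 in(-170,-90,0,90) for q5 in (-15,-60) for q6 in(-90,90)),key=lambda t:t[1])
                if best[1]<1e-3 and not any(np.abs(best[0]-o).max()<1 for o in out): out.append(best[0])
            prev=v
    return out
E
cat > plan1.py <<'E'
from h import *; from kin import *
flip=np.diag([-1,-1,1.])
import sys
for nm,can in(("round",[.5917,-.0605,.1006]),("bar",[.5888,.0514,.1006])):
    can=np.array(can); n=tilt(1.4)[:,2]
    for h in (.022,-.05):
      for t in (25,30,35,40,45):
        for fl in (0,1):
            R=tilt(1.4,t)@(flip if fl else np.eye(3))
            for q in roots(can+n*h,R): print(nm,h,t,fl,q.round(0).tolist())
E
time python3 plan1.py
```

```text
round -0.05 25 0 [12.0, 11.0, -40.0, 17.0, -15.0, 64.0]
round -0.05 25 1 [12.0, 11.0, -40.0, 17.0, -15.0, -116.0]
bar -0.05 25 0 [21.0, 10.0, -48.0, 46.0, -12.0, 27.0]
bar -0.05 25 1 [21.0, 10.0, -48.0, 46.0, -12.0, -153.0]
real	3m53.645s
user	3m50.979s
sys	0m0.182s
```

```bash
cat > ik2.py <<'E'
import numpy as np
LO=np.array([-179.83,-69.29,-61.27,-181.25,-171.15,-177.46]);HI=np.array([179.83,118.12,80.66,117.63,-9.14,177.46])
L1,L2=.5653,.4219
PS=np.radians(np.arange(-180,180.01,.25))
def sols(p,R,lim=True):
    z=R[:,2]; y=np.cos(PS)[:,None]*R[:,0]+np.sin(PS)[:,None]*R[:,1]; W=np.array(p)-.3059*z+.16*y; out=[]
    for sh in(1,-1):
        rr=sh*np.hypot(W[:,0],W[:,1]); zz=W[:,2]-.1602; D=np.hypot(rr,zz); ok=(D<L1+L2)&(D>L1-L2)
        g=np.arccos(np.clip((L1**2+D**2-L2**2)/(2*L1*D),-1,1)); q1=np.arctan2(sh*W[:,1],sh*W[:,0])
        for el in(1,-1):
            q2=np.arctan2(rr,zz)-el*g; f=np.arctan2(zz-L1*np.cos(q2),rr-L1*np.sin(q2))
            u=np.c_[np.cos(f)*np.cos(q1),np.cos(f)*np.sin(q1),np.sin(f)]; c=(u*y).sum(1)
            for i in np.where((c[1:]*c[:-1]<0)&ok[1:]&ok[:-1]&(abs(c[1:])<.2))[0]:
                i=i if abs(c[i])<abs(c[i+1]) else i+1
                a=q1[i];ex=np.array([np.cos(a),np.sin(a),0]);up=np.array([0,0,1.]);B=np.c_[u[i],[-np.sin(a),np.cos(a),0],-np.sin(f[i])*ex+np.cos(f[i])*up]
                M=B.T@np.c_[z,y[i],np.cross(z,y[i])]; q4=np.arctan2(-M[2,1],M[1,1]); q5=np.arctan2(M[1,0]*np.sin(q4)+M[2,0]*np.cos(q4),M[0,0])
                # tool x = D y rotated by 180-q6 about z: angle of R x in (y5, z x y5)
                w=np.cross(z,y[i]); q6=np.pi-np.arctan2(R[:,0]@w,R[:,0]@y[i])
                q=np.degrees([q1[i],q2[i],q2[i]+f[i],q4,q5,q6]); 
                for k in(2,3,5): q[k]=(q[k]+180)%360-180
                if q[3]>117.6: q[3]-=360
                if not lim or np.all((q>LO)&(q<HI)): out.append(q)
    return out
E
cat > plan2.py <<'E'
from h import *; from ik2 import *
from kin import S
for q,p,R in S[1:7:5]: print(np.round(q,1),[x.round(1).tolist() for x in sols(p,np.array(R))])
for nm,can in(("round",[.5917,-.0605,.1006]),("bar",[.5888,.0514,.1006])):
    can=np.array(can); n=tilt(1.4)[:,2]
    for t in range(10,80,5):
        R=tilt(1.4,t)
        for h in (.022,-.05): print(nm,h,t,"|",[x.round(0).astype(int).tolist() for x in sols(can+n*h,R)],"nolim",[x.round(0).astype(int).tolist() for x in sols(can+n*h,R,False)] if t in(35,50) else "")
E
time python3 plan2.py
```

```text
[ 23.6  -9.4 -46.7  33.3 -22.9  40.4] [[23.5, -9.3, -46.8, 33.4, -22.8, 40.3]]
[ -1.2  -3.7 -12.5 -31.  -63.2 147.1] [[-1.1, -3.7, -12.5, -31.0, -63.1, 147.0]]
round 0.022 10 | [[10, 24, -21, 3, -35, 79]] nolim 
round -0.05 10 | [[11, 16, -23, 3, -41, 78]] nolim 
round 0.022 15 | [[11, 22, -26, 5, -27, 76]] nolim 
round -0.05 15 | [[12, 14, -28, 5, -33, 76]] nolim 
round 0.022 20 | [[11, 21, -32, 11, -18, 70]] nolim 
round -0.05 20 | [[12, 12, -33, 9, -25, 72]] nolim 
round 0.022 25 | [] nolim 
round -0.05 25 | [[12, 11, -40, 17, -15, 64]] nolim 
round 0.022 30 | [] nolim 
round -0.05 30 | [] nolim 
round 0.022 35 | [] nolim [[12, 115, -146, 14, -154, 94], [-27, 116, -152, -210, 147, -92], [-168, -115, -34, -166, -154, 94], [153, -116, -28, -30, 147, -92]]
round -0.05 35 | [] nolim [[6, 108, -125, -49, 177, 37], [13, 106, -147, 21, -162, 101], [-28, 107, -153, -218, 153, -100], [-18, 110, -122, -112, -168, -6], [-174, -108, -55, -229, 177, 37], [-167, -106, -33, -159, -162, 101], [152, -107, -27, -38, 153, -100], [162, -110, -58, 68, -168, -6]]
round 0.022 40 | [] nolim 
round -0.05 
[... 2604 characters left out ...]
, [-17, 109, -139, -210, 151, -105], [-150, -110, -38, -141, -145, 105], [163, -109, -41, -30, 151, -105]]
bar 0.022 55 | [[-16, 24, -44, -154, -35, -102]] nolim 
bar -0.05 55 | [[-15, 11, -41, -140, -21, -118]] nolim 
bar 0.022 60 | [[-18, 28, -48, -157, -47, -96]] nolim 
bar -0.05 60 | [[-19, 15, -48, -149, -35, -106]] nolim 
bar 0.022 65 | [[-19, 32, -51, -158, -59, -93]] nolim 
bar -0.05 65 | [[-21, 19, -52, -153, -48, -99]] nolim 
bar 0.022 70 | [[-20, 38, -53, -159, -71, -90]] nolim 
bar -0.05 70 | [[-22, 25, -56, -154, -62, -94]] nolim 
bar 0.022 75 | [[-21, 43, -55, -159, -83, -87]] nolim 
bar -0.05 75 | [[-23, 32, -59, -155, -75, -90]] nolim 
real	0m2.191s
user	0m2.169s
sys	0m0.299s
```

```bash
cat > plan3.py <<'E'
from h import *; from ik2 import *
flip=np.diag([-1,-1,1.]); N=tilt(1.4)
def bar_clear(p,R,y):
    o=[]
    for zc in(.214,.238):
        v=np.array([.5945-.0233*y,y,zc])-p; o.append((-(R[:,0]@v)*1000).round(0)) # flip => toolx negative side
    return o
for nm,can in(("round",[.5917,-.0605,.1006]),("bar",[.5888,.0514,.1006])):
    can=np.array(can)
    for t in (18,20,22,24):
        for s in(-.006,-.012):
            R=tilt(1.4,t)@flip; o=[]
            for h in(.0214,0,-.03,-.07,-.12): o.append([x.round(0).astype(int).tolist() for x in sols(can+N[:,0]*s+N[:,2]*h,R)])
            print(nm,t,s,bar_clear(can+N[:,0]*s+N[:,2]*.0214,R,can[1]),o[0],[[x[4] for x in k] for k in o])
for nm,c,yaw in(("carton",(.4675,.3225),-1.1),("tray",(.5235,-.3117),-18)):
  for t in(20,22,24):
    for z in(.025,.2): print(nm,t,z,[x.round(0).astype(int).tolist() for x in sols((*c,z),tilt(yaw,t-35)@flip)])
E
python3 plan3.py
```

```text
round 18 -0.006 [np.float64(39.0), np.float64(46.0)] [[11, 21, -31, 8, -21, -107]] [[-21], [-23], [-26], [-30], [-36]]
round 18 -0.012 [np.float64(44.0), np.float64(52.0)] [[11, 21, -32, 9, -20, -108]] [[-20], [-22], [-25], [-29], [-35]]
round 20 -0.006 [np.float64(43.0), np.float64(51.0)] [[11, 21, -33, 12, -17, -110]] [[-17], [-19], [-22], [-27], [-33]]
round 20 -0.012 [np.float64(49.0), np.float64(57.0)] [[11, 21, -34, 12, -16, -111]] [[-16], [-18], [-21], [-26], [-32]]
round 22 -0.006 [np.float64(47.0), np.float64(56.0)] [[11, 20, -37, 17, -12, -116]] [[-12], [-15], [-18], [-23], [-30]]
round 22 -0.012 [np.float64(53.0), np.float64(62.0)] [[11, 20, -38, 19, -10, -118]] [[-10], [-13], [-17], [-22], [-29]]
round 24 -0.006 [np.float64(52.0), np.float64(62.0)] [] [[], [], [-14], [-19], [-26]]
round 24 -0.012 [np.float64(58.0), np.float64(67.0)] [] [[], [], [-13], [-19], [-26]]
bar 18 -0.006 [np.float64(39.0), np.float64(46.0)] [[23, 21, -36, 21, -18, -131]] [[-18], [-20], [-24], [-29], [-35]]
bar 18 -0.012 [np.float64(45.0), np.float64(52.0)] [[23, 20, -37, 23, -17, -132]] [[-17], [-
[... 419 characters left out ...]
-21], [-28]]
bar 24 -0.006 [np.float64(52.0), np.float64(62.0)] [] [[], [], [], [-17], [-25]]
bar 24 -0.012 [np.float64(58.0), np.float64(68.0)] [] [[], [], [], [-16], [-25]]
carton 20 0.025 [[45, 35, -7, -12, -60, -128]]
carton 20 0.2 [[45, 24, 3, -11, -80, -133]]
carton 22 0.025 [[45, 34, -9, -11, -57, -130]]
carton 22 0.2 [[46, 23, 1, -10, -77, -134]]
carton 24 0.025 [[46, 33, -10, -10, -55, -131]]
carton 24 0.2 [[46, 22, 0, -8, -75, -135]]
tray 20 0.025 [[-16, 39, -3, -1, -63, -92]]
tray 20 0.2 [[-16, 29, 8, -1, -83, -92]]
tray 22 0.025 [[-16, 38, -4, -1, -61, -92]]
tray 22 0.2 [[-16, 28, 6, -1, -81, -92]]
tray 24 0.025 [[-16, 37, -6, 0, -58, -92]]
tray 24 0.2 [[-16, 27, 5, 0, -78, -92]]
```

A tool square to the slope can't be reached: joint 5's range leaves no solution from about 25° to 45° tilt. With 20° tilt, a half turn of the hand and a grip 10 mm downhill, the grasp is reachable, and the hand's body clears the light bar by about 9 mm. I'll place with the tool leaning −15° to match.

```bash
cat > wp.py <<'E'
from h import *
flip=np.diag([-1,-1,1.]); N=tilt(1.4)
def gp(can,h,t=20): return (np.array(can)-N[:,0]*.010+N[:,2]*h, tilt(1.4,t)@flip)
RD=[.5917,-.0605,.1006]; BR=[.5888,.0514,.1006]
def turn(R,a): return R@Ro.from_euler('z',a,degrees=True).as_matrix()
E
python3 - <<'E'
from wp import *
p=np.array([.47,-.005,.326]); R1=tilt(1.4,20)
x=calls([(p,R1)]); print()
x=calls([(p,turn(R1,90)),(p,turn(R1,180))],x); print()
x=calls([gp(RD,-.12)],x);print(); x=calls([gp(RD,-.03)],x); x=calls([gp(RD,.021)],x)
E
```

```text
xyz [0.01, 0.0, 0.01] tw [-0.54, -0.26, 0.87] rows>=6.6
end [ 0.4696 -0.005   0.3259] [ 0.345  0.01  -0.939]

xyz [0.0, 0.0, 0.0] tw [-0.0, -0.0, 1.0] rows>=6.3
xyz [0.0, -0.0, 0.0] tw [-0.0, 0.0, 1.0] rows>=6.3
xyz [0.0, -0.0, 0.0] tw [-0.0, 0.0, 1.0] rows>=6.3
xyz [-0.0, -0.0, 0.0] tw [0.0, 0.0, 1.0] rows>=6.3
end [ 0.4696 -0.005   0.3259] [ 0.345  0.01  -0.939]

xyz [0.02, -0.29, 0.7] tw [0.0, 0.0, 0.0] rows>=1.8
xyz [0.03, -0.3, 0.7] tw [0.0, 0.0, 0.0] rows>=1.8
end [ 0.5147 -0.0627  0.1927] [ 0.345  0.01  -0.939]

xyz [-0.23, 0.0, 0.87] tw [0.0, 0.0, 0.0] rows>=2.2
end [ 0.5662 -0.0613  0.1189] [ 0.345  0.01  -0.939]
xyz [-0.13, 0.0, 0.49] tw [0.0, 0.0, 0.0] rows>=1.2
end [ 0.5953 -0.0605  0.0774] [ 0.345  0.01  -0.939]
```

>>> play_rows --plan '[{"xyz": [0.01, 0, 0], "twist": [-0.54, -0.26, 0.87]}, {"xyz": [0.01, 0, 0], "twist": [-0.54, -0.26, 0.87]}, {"xyz": [0.01, 0, 0], "twist": [-0.54, -0.26, 0.87]}, {"xyz": [0.01, 0, 0], "twist": [-0.54, -0.26, 0.87]}, {"xyz": [0.01, 0, 0], "twist": [-0.54, -0.26, 0.87]}, {"xyz": [0.01, 0, 0], "twist": [-0.54, -0.26, 0.87]}, {"xyz": [0.01, 0, 0], "twist": [-0.54, -0.26, 0.87]}, {"xyz": [0.01, 0, 0], "twist": [-0.54, -0.26, 0.87]}]'

```text
t: 5.53
eef_pos: [0.4671, -0.0034, 0.3279]
tcp_rot: [[0.937, 0.028, 0.349], [0.026, -1.0, 0.011], [0.35, -0.002, -0.937]]
force: [0.4, -0.3, -1.1]
width: 0.0872
grip_force: 0.0
```

>>> play_rows --plan '[{"xyz": [0, 0, 0], "twist": [0, 0, 1]}, {"xyz": [0, 0, 0], "twist": [0, 0, 1]}, {"xyz": [0, 0, 0], "twist": [0, 0, 1]}, {"xyz": [0, 0, 0], "twist": [0, 0, 1]}, {"xyz": [0, 0, 0], "twist": [0, 0, 1]}, {"xyz": [0, 0, 0], "twist": [0, 0, 1]}, {"xyz": [0, 0, 0], "twist": [0, 0, 1]}]'

```text
t: 6.12
eef_pos: [0.4674, -0.0034, 0.3275]
tcp_rot: [[0.683, -0.642, 0.349], [-0.689, -0.725, 0.014], [0.244, -0.25, -0.937]]
force: [0.2, -0.2, -0.3]
width: 0.0873
grip_force: 0.0
```

>>> play_rows --plan '[{"xyz": [0, 0, 0], "twist": [0, 0, 1]}, {"xyz": [0, 0, 0], "twist": [0, 0, 1]}, {"xyz": [0, 0, 0], "twist": [0, 0, 1]}, {"xyz": [0, 0, 0], "twist": [0, 0, 1]}, {"xyz": [0, 0, 0], "twist": [0, 0, 1]}, {"xyz": [0, 0, 0], "twist": [0, 0, 1]}, {"xyz": [0, 0, 0], "twist": [0, 0, 1]}]'

```text
t: 6.7
eef_pos: [0.4673, -0.0034, 0.3274]
tcp_rot: [[0.029, -0.937, 0.349], [-1.0, -0.025, 0.014], [-0.004, -0.349, -0.937]]
force: [-0.1, 0.1, 0.9]
width: 0.0869
grip_force: 0.0
```

>>> play_rows --plan '[{"xyz": [0, 0, 0], "twist": [0, 0, 1]}, {"xyz": [0, 0, 0], "twist": [0, 0, 1]}, {"xyz": [0, 0, 0], "twist": [0, 0, 1]}, {"xyz": [0, 0, 0], "twist": [0, 0, 1]}, {"xyz": [0, 0, 0], "twist": [0, 0, 1]}, {"xyz": [0, 0, 0], "twist": [0, 0, 1]}, {"xyz": [0, 0, 0], "twist": [0, 0, 1]}]'

```text
t: 7.28
eef_pos: [0.4673, -0.0034, 0.3275]
tcp_rot: [[-0.642, -0.683, 0.349], [-0.725, 0.689, 0.014], [-0.25, -0.244, -0.937]]
force: [-0.6, 0.8, 0.2]
width: 0.087
grip_force: 0.0
```

>>> play_rows --plan '[{"xyz": [0, 0, 0], "twist": [0, 0, 1]}, {"xyz": [0, 0, 0], "twist": [0, 0, 1]}, {"xyz": [0, 0, 0], "twist": [0, 0, 1]}, {"xyz": [0, 0, 0], "twist": [0, 0, 1]}, {"xyz": [0, 0, 0], "twist": [0, 0, 1]}, {"xyz": [0, 0, 0], "twist": [0, 0, 1]}, {"xyz": [0, 0, 0], "twist": [0, 0, 1]}, {"xyz": [0, 0, 0], "twist": [0, 0, 1]}]'

```text
t: 7.95
eef_pos: [0.4674, -0.0035, 0.3275]
tcp_rot: [[-0.937, -0.033, 0.349], [-0.03, 0.999, 0.014], [-0.349, 0.003, -0.937]]
force: [0.5, 0.2, -0.4]
width: 0.0872
grip_force: 0.0
```

```bash
python3 - <<'E'
from wp import *
x=st(); x=calls([gp(RD,-.12)],x);print(); x=calls([gp(RD,-.03)],x); x=calls([gp(RD,.021)],x)
E
```

```text
7.95 [24.7, -8.7, -26.6, 9.5, -53.5, -117.2] [ 0.4674 -0.0035  0.3275] [ 0.349  0.014 -0.937] F [ 0.5  0.2 -0.4] w 0.0872 0.0
xyz [0.02, -0.3, 0.71] tw [0.0, 0.0, 0.0] rows>=1.8
xyz [0.02, -0.31, 0.71] tw [0.01, 0.01, 0.01] rows>=1.9
end [ 0.5152 -0.0626  0.1929] [ 0.342  0.006 -0.94 ]

xyz [-0.23, 0.0, 0.87] tw [-0.0, -0.0, -0.0] rows>=2.2
end [ 0.5665 -0.0615  0.119 ] [ 0.342  0.006 -0.94 ]
xyz [-0.13, 0.01, 0.49] tw [-0.0, -0.0, -0.0] rows>=1.2
end [ 0.5954 -0.0599  0.0774] [ 0.342  0.006 -0.94 ]
```

>>> play_rows --plan '[{"xyz": [0.02, -0.3, 0.71], "twist": [0, 0, 0]}, {"xyz": [0.02, -0.3, 0.71], "twist": [0, 0, 0]}, {"xyz": [0.02, -0.3, 0.71], "twist": [0, 0, 0]}, {"xyz": [0.02, -0.3, 0.71], "twist": [0, 0, 0]}]'

```text
t: 8.28
eef_pos: [0.4909, -0.0333, 0.2592]
tcp_rot: [[-0.938, -0.034, 0.345], [-0.031, 0.999, 0.012], [-0.345, 0.001, -0.938]]
force: [1.3, 0.1, 1.4]
width: 0.0874
grip_force: 0.0
```

>>> play_rows --plan '[{"xyz": [0.02, -0.31, 0.71], "twist": [0.01, 0.01, 0.01]}, {"xyz": [0.02, -0.31, 0.71], "twist": [0.01, 0.01, 0.01]}, {"xyz": [0.02, -0.31, 0.71], "twist": [0.01, 0.01, 0.01]}, {"xyz": [0.02, -0.31, 0.71], "twist": [0.01, 0.01, 0.01]}, {"xyz": [0.02, -0.31, 0.71], "twist": [0.01, 0.01, 0.01]}]'

```text
t: 8.7
eef_pos: [0.5169, -0.062, 0.1961]
tcp_rot: [[-0.938, -0.026, 0.345], [-0.025, 1.0, 0.007], [-0.346, -0.002, -0.938]]
force: [-0.9, 0.2, 0.1]
width: 0.0872
grip_force: 0.0
```

>>> play_rows --plan '[{"xyz": [-0.12, 0, 0.43], "twist": [0, 0, 0]}, {"xyz": [-0.23, 0, 0.87], "twist": [0, 0, 0]}, {"xyz": [-0.23, 0, 0.87], "twist": [0, 0, 0]}, {"xyz": [-0.23, 0, 0.87], "twist": [0, 0, 0]}, {"xyz": [-0.23, 0, 0.87], "twist": [0, 0, 0]}]'

```text
t: 9.12
eef_pos: [0.5677, -0.0609, 0.1216]
tcp_rot: [[-0.939, -0.026, 0.344], [-0.025, 1.0, 0.007], [-0.344, -0.002, -0.939]]
force: [-0.8, -0.0, 0.1]
width: 0.0867
grip_force: 0.0
```

```bash
python3 - <<'E'
from wp import *
x=st(); x=calls([gp(RD,.021)],x)
E
```

```text
9.12 [11.9, 14.3, -34.3, 10.0, -21.8, -109.1] [ 0.5677 -0.0609  0.1216] [ 0.344  0.007 -0.939] F [-0.8 -0.   0.1] w 0.0867 0.0
xyz [-0.11, -0.0, 0.51] tw [-0.0, 0.0, 0.0] rows>=1.3
end [ 0.5956 -0.0603  0.0775] [ 0.344  0.007 -0.939]
```

>>> play_rows --plan '[{"xyz": [-0.05, 0, 0.25], "twist": [0, 0, 0]}, {"xyz": [-0.08, 0, 0.38], "twist": [0, 0, 0]}, {"xyz": [-0.11, 0, 0.5], "twist": [0, 0, 0]}, {"xyz": [-0.11, 0, 0.5], "twist": [0, 0, 0]}, {"xyz": [-0.11, 0, 0.5], "twist": [0, 0, 0]}, {"xyz": [-0.11, 0, 0.5], "twist": [0, 0, 0]}]'

```text
t: 9.62
eef_pos: [0.5948, -0.0608, 0.0791]
tcp_rot: [[-0.938, -0.025, 0.345], [-0.024, 1.0, 0.007], [-0.345, -0.002, -0.939]]
force: [0.6, 0.4, 0.0]
width: 0.0869
grip_force: 0.0
```

```bash
python3 - <<'E'
from wp import *
x=st(); print("h",((x[0]-np.array(RD))@N).round(4))
p,d,X=grab("side"); cv2.imwrite("pics/s1.png",cv2.resize(p[130:330,230:430],(600,600),interpolation=cv2.INTER_CUBIC)[:,:,::-1])
E
```

```text
9.62 [11.1, 20.2, -34.4, 12.6, -15.8, -111.2] [ 0.5948 -0.0608  0.0791] [ 0.345  0.007 -0.939] F [0.6 0.4 0. ] w 0.0869 0.0
h [-0.0098  0.0003  0.0194]
```

View pics/s1.png

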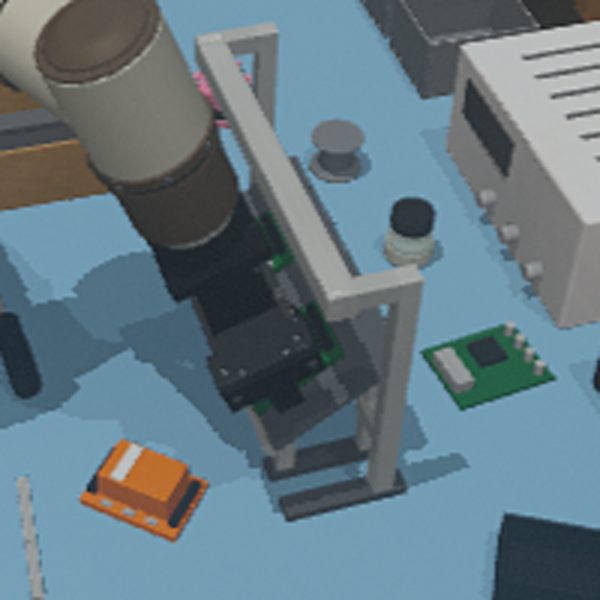

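The gripper sits astride the round-tag module at crop (280,350) and is clear of the light bar. I'll close and lift.

>>> play_rows --plan '[{"xyz": [0, 0, 0], "twist": [0, 0, 0]}, {"xyz": [0, 0, 0], "twist": [0, 0, 0]}, {"xyz": [0, 0, 0], "twist": [0, 0, 0]}, {"xyz": [0, 0, 0], "twist": [0, 0, 0]}, {"xyz": [0, 0, 0], "twist": [0, 0, 0]}, {"xyz": [0, 0, 0], "twist": [0, 0, 0]}, {"xyz": [0, 0, 0], "twist": [0, 0, 0]}, {"xyz": [0, 0, 0], "twist": [0, 0, 0]}]' --gripper 1 --force 30

```text
t: 10.33
eef_pos: [0.5942, -0.0611, 0.0762]
tcp_rot: [[-0.94, -0.024, 0.341], [-0.024, 1.0, 0.006], [-0.341, -0.002, -0.94]]
force: [0.2, -0.2, -0.0]
width: 0.0416
grip_force: 0.0
```

>>> play_rows --plan '[{"xyz": [0.03, 0, -0.1], "twist": [0, 0, 0]}, {"xyz": [0.06, 0, -0.24], "twist": [0, 0, 0]}, {"xyz": [0.13, 0, -0.48], "twist": [0, 0, 0]}, {"xyz": [0.2, 0, -0.75], "twist": [0, 0, 0]}, {"xyz": [0.26, 0, -0.97], "twist": [0, 0, 0]}, {"xyz": [0.26, 0, -0.97], "twist": [0, 0, 0]}, {"xyz": [0.26, 0, -0.97], "twist": [0, 0, 0]}]'

```text
t: 10.92
eef_pos: [0.5361, -0.0623, 0.1598]
tcp_rot: [[-0.939, -0.024, 0.343], [-0.023, 1.0, 0.007], [-0.343, -0.001, -0.939]]
force: [0.5, 0.2, -2.4]
width: 0.04
grip_force: 30.0
```

```bash
python3 - <<'E'
from wp import *
x=st()
RP=tilt(-1.1,-15)@flip; xc=np.array([np.cos(np.radians(-1.1)),np.sin(np.radians(-1.1)),0])
T=np.array([.4675,.3225,.010])-xc*.010
x=calls([((.5,.06,.25),tilt(1.4,8)@flip),((.46,.3225,.25),RP)],x)
x=calls([(T+[0,0,.0145+.09],RP)],x)
E
```

```text
10.92 [12.7, 8.4, -34.9, 8.6, -27.3, -108.3] [ 0.5361 -0.0623  0.1598] [ 0.343  0.007 -0.939] F [ 0.5  0.2 -2.4] w 0.04 29.997128436807543
xyz [0.0, 0.62, -0.48] tw [-0.0, 0.13, 0.0] rows>=1.9
xyz [0.05, 0.61, -0.48] tw [-0.0, 0.14, 0.0] rows>=1.9
xyz [0.11, 0.88, -0.02] tw [-0.0, 0.17, 0.02] rows>=2.1
xyz [0.13, 0.87, 0.0] tw [-0.0, 0.17, 0.02] rows>=2.1
xyz [0.13, 0.88, 0.02] tw [-0.0, 0.17, 0.01] rows>=2.1
end [0.4604 0.3227 0.2499] [-0.26   0.001 -0.966]
xyz [-0.16, 0.0, 0.66] tw [-0.0, -0.0, 0.0] rows>=1.6
xyz [-0.16, 0.0, 0.65] tw [-0.0, -0.0, 0.0] rows>=1.6
end [0.4573 0.3223 0.115 ] [-0.26   0.001 -0.966]
```

>>> play_rows --plan '[{"xyz": [0, 0.5, -0.6], "twist": [0, 0.13, 0]}, {"xyz": [0, 0.5, -0.6], "twist": [0, 0.13, 0]}, {"xyz": [0, 0.5, -0.6], "twist": [0, 0.13, 0]}]'

```text
t: 11.17
eef_pos: [0.5182, -0.01, 0.2195]
tcp_rot: [[-0.968, -0.027, 0.251], [-0.027, 1.0, 0.006], [-0.251, -0.001, -0.968]]
force: [0.9, 0.8, -1.8]
width: 0.0395
grip_force: 30.0
```

>>> play_rows --plan '[{"xyz": [0.05, 0.73, -0.4], "twist": [0, 0.14, 0]}, {"xyz": [0.05, 0.73, -0.4], "twist": [0, 0.14, 0]}, {"xyz": [0.05, 0.73, -0.4], "twist": [0, 0.14, 0]}]'

```text
t: 11.42
eef_pos: [0.5009, 0.0646, 0.2546]
tcp_rot: [[-0.99, -0.029, 0.141], [-0.029, 1.0, 0.004], [-0.141, -0.0, -0.99]]
force: [1.0, -0.4, -1.4]
width: 0.04
grip_force: 30.0
```

>>> play_rows --plan '[{"xyz": [0.11, 0.88, -0.02], "twist": [0, 0.17, 0.02]}, {"xyz": [0.11, 0.88, -0.02], "twist": [0, 0.17, 0.02]}, {"xyz": [0.11, 0.88, -0.02], "twist": [0, 0.17, 0.02]}]'

```text
t: 11.67
eef_pos: [0.4859, 0.1525, 0.2504]
tcp_rot: [[-1.0, -0.012, 0.0], [-0.012, 1.0, -0.001], [-0.0, -0.001, -1.0]]
force: [0.7, 0.4, -1.0]
width: 0.0398
grip_force: 30.0
```

>>> play_rows --plan '[{"xyz": [0.13, 0.87, 0], "twist": [0, 0.17, 0.02]}, {"xyz": [0.13, 0.87, 0], "twist": [0, 0.17, 0.02]}, {"xyz": [0.13, 0.87, 0], "twist": [0, 0.17, 0.02]}]'

```text
t: 11.92
eef_pos: [0.4719, 0.2396, 0.2492]
tcp_rot: [[-0.991, 0.004, -0.134], [0.005, 1.0, -0.001], [0.134, -0.002, -0.991]]
force: [0.2, -0.9, -1.7]
width: 0.0397
grip_force: 30.0
```

>>> play_rows --plan '[{"xyz": [0.13, 0.88, 0.02], "twist": [0, 0.17, 0.01]}, {"xyz": [0.13, 0.88, 0.02], "twist": [0, 0.17, 0.01]}, {"xyz": [0.13, 0.88, 0.02], "twist": [0, 0.17, 0.01]}, {"xyz": [0.13, 0.88, 0.02], "twist": [0, 0.17, 0.01]}, {"xyz": [0.13, 0.88, 0.02], "twist": [0, 0.17, 0.01]}]'

```text
t: 12.33
eef_pos: [0.4588, 0.3225, 0.2504]
tcp_rot: [[-0.965, 0.014, -0.263], [0.015, 1.0, -0.002], [0.263, -0.006, -0.965]]
force: [0.3, -0.3, -1.8]
width: 0.04
grip_force: 30.0
```

```bash
cat >> wp.py <<'E'
def place(c,yaw,h,dx=-.010,floor=.010,und=.0125):
    a=np.radians(yaw); return (np.array([c[0]+dx*np.cos(a),c[1]+dx*np.sin(a),floor+und+h]),tilt(yaw,-15)@flip)
CA=(.4675,.3225); TR=(.5235,-.3117)
E
python3 - <<'E'
from wp import *
x=st()
p,d,X=grab("scene"); f=np.load("scene0.npz"); A=f["p"]
u,v=390,200
cv2.imwrite("pics/sc1.png",cv2.resize(p[110:290,300:480],(600,600),interpolation=cv2.INTER_CUBIC)[:,:,::-1])
hsv=cv2.cvtColor(p,cv2.COLOR_RGB2HSV); g=(hsv[...,0]>45)&(hsv[...,0]<85)&(hsv[...,1]>80)&sel(X,(.38,.2,.16),(.58,.45,.35)); print(box(X[g]),X[g][:,2].mean() if g.any() else 0)
x=calls([place(CA,-1.1,.08)],x); calls([place(CA,-1.1,.02)],x)
E
```

```text
12.33 [45.4, 21.8, 6.6, -10.7, -85.8, -134.4] [0.4588 0.3225 0.2504] [-0.263 -0.002 -0.965] F [ 0.3 -0.3 -1.8] w 0.04 29.997176192700863
(array([493.1, 325.9]), array([174.7,  51.6]), 88.7, 200) 0.255184489627093
xyz [-0.19, 0.01, 0.72] tw [-0.0, -0.0, 0.0] rows>=1.8
xyz [-0.19, 0.0, 0.71] tw [-0.01, -0.01, 0.0] rows>=1.8
end [0.4579 0.3227 0.1024] [-0.255  0.006 -0.967]
xyz [-0.15, -0.0, 0.58] tw [0.0, 0.0, 0.0] rows>=1.4
end [0.4576 0.3228 0.0425] [-0.255  0.006 -0.967]
```

View pics/sc1.png

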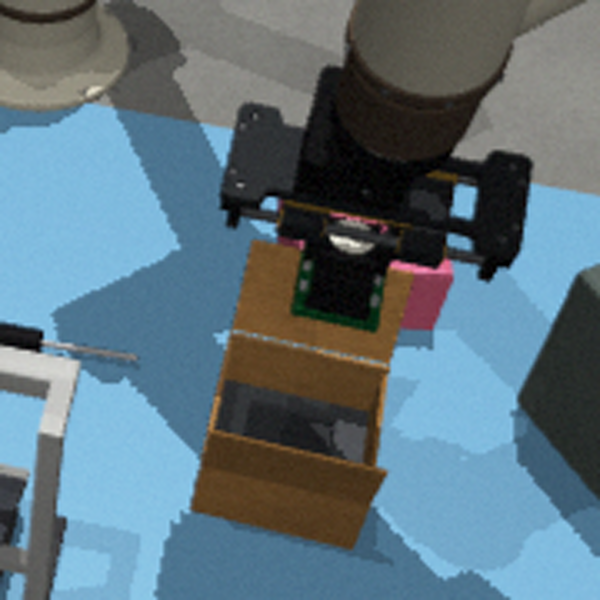

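The round-tag module is held level, tag up, above the carton: base at crop (340,290), nest at crop (295,420). I'll descend part way and check the held module's position.

>>> play_rows --plan '[{"xyz": [-0.19, 0, 0.72], "twist": [0, 0, 0]}, {"xyz": [-0.19, 0, 0.72], "twist": [0, 0, 0]}, {"xyz": [-0.19, 0, 0.72], "twist": [0, 0, 0]}, {"xyz": [-0.19, 0, 0.72], "twist": [0, 0, 0]}]'

```text
t: 12.72
eef_pos: [0.4583, 0.3205, 0.177]
tcp_rot: [[-0.965, 0.016, -0.263], [0.017, 1.0, -0.003], [0.263, -0.007, -0.965]]
force: [0.1, 0.5, -0.3]
width: 0.0399
grip_force: 30.0
```

```bash
python3 - <<'E'
from wp import *
x=st()
for n in("scene","side"):
    p,d,X=grab(n)
    hsv=cv2.cvtColor(p,cv2.COLOR_RGB2HSV); g=(hsv[...,0]>45)&(hsv[...,0]<85)&(hsv[...,1]>80)&sel(X,(.4,.27,x[0][2]-.04),(.56,.38,x[0][2]+.03))
    g=cv2.morphologyEx(g.astype(np.uint8),cv2.MORPH_OPEN,np.ones((2,2)))>0; Q=X[g]
    if len(Q)>20: print(n,len(Q),np.percentile(Q,[2,50,98],axis=0).round(4).tolist(), "tcp z-base",x[0][2]-np.median(Q[:,2]))
x=calls([place(CA,-1.1,.08)],x); x=calls([place(CA,-1.1,.02)],x); calls([place(CA,-1.1,.0)],x)
E
```

```text
12.72 [45.3, 24.7, 0.3, -11.0, -76.9, -132.7] [0.4583 0.3205 0.177 ] [-0.263 -0.003 -0.965] F [ 0.1  0.5 -0.3] w 0.0399 29.997362613212317
scene 129 [[0.4001, 0.2955, 0.0318], [0.5051, 0.3216, 0.1723], [0.513, 0.3697, 0.1937]] tcp z-base 0.00464269451050231
side 99 [[0.4374, 0.2863, -0.0008], [0.4818, 0.2911, 0.1701], [0.541, 0.5251, 0.1766]] tcp z-base 0.006883437684824412
xyz [-0.19, 0.03, 0.72] tw [-0.01, -0.01, 0.0] rows>=1.8
end [0.4577 0.3229 0.1025] [-0.256  0.005 -0.967]
xyz [-0.15, -0.0, 0.58] tw [0.0, 0.0, 0.0] rows>=1.4
end [0.4573 0.323  0.0426] [-0.256  0.005 -0.967]
xyz [-0.05, -0.0, 0.19] tw [0.0, 0.0, 0.0] rows>=0.5
end [0.4573 0.323  0.0229] [-0.256  0.005 -0.967]
```

>>> play_rows --plan '[{"xyz": [-0.18, 0.03, 0.72], "twist": [-0.01, -0.01, 0]}, {"xyz": [-0.18, 0.03, 0.72], "twist": [-0.01, -0.01, 0]}, {"xyz": [-0.18, 0.03, 0.72], "twist": [-0.01, -0.01, 0]}, {"xyz": [-0.18, 0.03, 0.72], "twist": [-0.01, -0.01, 0]}]'

```text
t: 13.15
eef_pos: [0.4578, 0.325, 0.1046]
tcp_rot: [[-0.967, 0.016, -0.253], [0.015, 1.0, 0.007], [0.253, 0.003, -0.967]]
force: [0.3, 0.4, -1.6]
width: 0.04
grip_force: 30.0
```

>>> play_rows --plan '[{"xyz": [-0.08, 0, 0.3], "twist": [0, 0, 0]}, {"xyz": [-0.15, 0, 0.58], "twist": [0, 0, 0]}, {"xyz": [-0.15, 0, 0.58], "twist": [0, 0, 0]}, {"xyz": [-0.15, 0, 0.58], "twist": [0, 0, 0]}, {"xyz": [-0.15, 0, 0.58], "twist": [0, 0, 0]}]'

```text
t: 13.57
eef_pos: [0.4592, 0.3268, 0.0468]
tcp_rot: [[-0.968, 0.016, -0.249], [0.013, 1.0, 0.011], [0.249, 0.007, -0.969]]
force: [-0.2, 0.3, -2.4]
width: 0.0398
grip_force: 30.0
```

```bash
python3 - <<'E'
from wp import *
x=st(); calls([place(CA,-1.1,.0,dx=-.0115)],x)
E
```

```text
13.57 [45.6, 32.3, -7.2, -12.3, -60.8, -129.5] [0.4592 0.3268 0.0468] [-0.249  0.011 -0.969] F [-0.2  0.3 -2.4] w 0.0398 29.997324894648045
xyz [-0.03, -0.04, 0.24] tw [0.01, 0.01, 0.01] rows>=0.6
end [0.4561 0.3231 0.0228] [-0.256  0.003 -0.967]
```

>>> play_rows --plan '[{"xyz": [0.02, -0.04, 0], "twist": [0.01, 0.01, 0.01]}, {"xyz": [0.01, -0.04, 0.05], "twist": [0.01, 0.01, 0.01]}, {"xyz": [0, -0.04, 0.09], "twist": [0.01, 0.01, 0.01]}, {"xyz": [-0.01, -0.04, 0.13], "twist": [0.01, 0.01, 0.01]}, {"xyz": [-0.02, -0.04, 0.17], "twist": [0.01, 0.01, 0.01]}, {"xyz": [-0.02, -0.04, 0.17], "twist": [0.01, 0.01, 0.01]}, {"xyz": [-0.02, -0.04, 0.17], "twist": [0.01, 0.01, 0.01]}]'

```text
t: 14.15
eef_pos: [0.4544, 0.3213, 0.026]
tcp_rot: [[-0.965, 0.022, -0.262], [0.023, 1.0, -0.0], [0.262, -0.006, -0.965]]
force: [0.0, -0.5, -2.2]
width: 0.0399
grip_force: 30.0
```

```bash
python3 - <<'E'
from wp import *
x=st(); calls([place(CA,-1.1,.0,dx=-.0115)],x)
p,d,X=grab("scene"); np.savez("sc3.npz",p=p,X=X); q,_,Y=grab("side")
a=cv2.resize(p[180:280,350:430],(400,500),interpolation=cv2.INTER_CUBIC);b=cv2.resize(q[120:220,190:270],(400,500),interpolation=cv2.INTER_CUBIC)
cv2.imwrite("pics/pl1.png",np.hstack([a,b])[:,:,::-1])
E
```

```text
14.15 [45.5, 33.8, -8.3, -12.5, -59.3, -129.3] [0.4544 0.3213 0.026 ] [-0.262 -0.    -0.965] F [ 0.  -0.5 -2.2] w 0.0399 29.997224500402808
xyz [-0.02, 0.01, 0.03] tw [-0.01, -0.0, -0.01] rows>=0.1
end [0.4555 0.3223 0.0226] [-0.262  0.007 -0.965]
```

View pics/pl1.png

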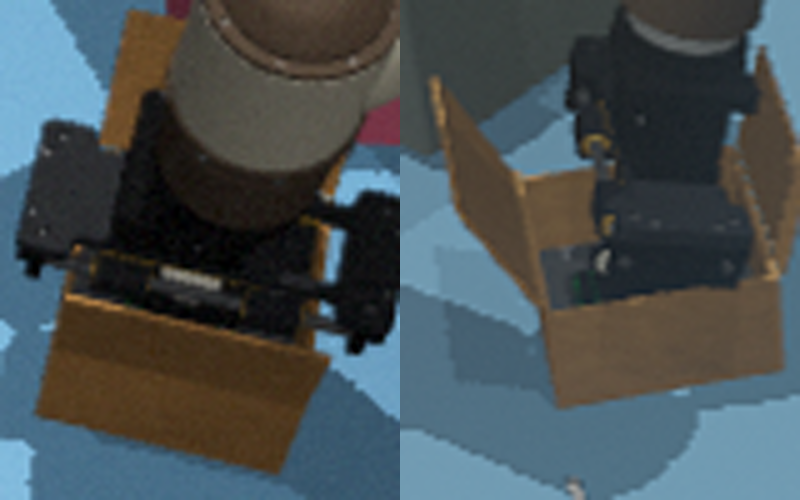

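The gripper and module are inside the carton (left half at (190,280)), with the flaps untouched. I'll lower it onto the floor while watching the force.

>>> play_rows --plan '[{"xyz": [-0.02, 0.01, 0.02], "twist": [0, 0, 0]}, {"xyz": [-0.02, 0.01, 0.03], "twist": [0, 0, 0]}, {"xyz": [-0.03, 0.01, 0.04], "twist": [0, 0, 0]}, {"xyz": [-0.03, 0.01, 0.04], "twist": [0, 0, 0]}, {"xyz": [-0.03, 0.01, 0.04], "twist": [0, 0, 0]}]'

```text
t: 14.67
eef_pos: [0.4563, 0.3228, 0.0232]
tcp_rot: [[-0.965, 0.021, -0.261], [0.022, 1.0, 0.001], [0.261, -0.005, -0.965]]
force: [-2.8, -0.1, 4.8]
width: 0.0396
grip_force: 30.0
```

>>> play_rows --plan '[{"xyz": [0, 0, 0.01], "twist": [0, 0, 0]}, {"xyz": [-0.01, 0, 0.02], "twist": [0, 0, 0]}, {"xyz": [-0.01, 0, 0.02], "twist": [0, 0, 0]}]'

```text
t: 14.92
eef_pos: [0.4565, 0.3227, 0.023]
tcp_rot: [[-0.965, 0.02, -0.262], [0.021, 1.0, 0.0], [0.262, -0.005, -0.965]]
force: [-4.9, -1.9, 15.3]
width: 0.0397
grip_force: 30.0
```

>>> play_rows --plan '[{"xyz": [0, 0, -0.02], "twist": [0, 0, 0]}, {"xyz": [0, 0, -0.02], "twist": [0, 0, 0]}, {"xyz": [0, 0, -0.02], "twist": [0, 0, 0]}, {"xyz": [0, 0, -0.02], "twist": [0, 0, 0]}, {"xyz": [0, 0, -0.02], "twist": [0, 0, 0]}]' --gripper -0.35

```text
t: 15.33
eef_pos: [0.4573, 0.3222, 0.0212]
tcp_rot: [[-0.965, 0.022, -0.262], [0.023, 1.0, -0.0], [0.262, -0.006, -0.965]]
force: [-0.1, -0.2, 0.4]
width: 0.0575
grip_force: 0.0
```

>>> play_rows --plan '[{"xyz": [0.03, 0, -0.1], "twist": [0, 0, 0]}, {"xyz": [0.06, 0, -0.24], "twist": [0, 0, 0]}, {"xyz": [0.16, 0, -0.6], "twist": [0, 0, 0]}, {"xyz": [0.26, 0, -0.97], "twist": [0, 0, 0]}, {"xyz": [0.26, 0, -0.97], "twist": [0, 0, 0]}]'

```text
t: 15.75
eef_pos: [0.4617, 0.3255, 0.1303]
tcp_rot: [[-0.968, 0.02, -0.249], [0.019, 1.0, 0.008], [0.249, 0.003, -0.969]]
force: [1.4, 0.6, 1.1]
width: 0.0589
grip_force: 0.0
```

>>> play_rows --plan '[{"xyz": [0.26, 0, -0.97], "twist": [0, 0, 0]}, {"xyz": [0.26, 0, -0.97], "twist": [0, 0, 0]}, {"xyz": [0.26, 0, -0.97], "twist": [0, 0, 0]}, {"xyz": [0.26, 0, -0.97], "twist": [0, 0, 0]}]' --gripper -1

```text
t: 16.08
eef_pos: [0.4602, 0.3249, 0.2289]
tcp_rot: [[-0.968, 0.022, -0.252], [0.02, 1.0, 0.007], [0.252, 0.002, -0.968]]
force: [0.4, 0.3, -0.0]
width: 0.0781
grip_force: 0.0
```

```bash
python3 - <<'E'
from wp import *
x=st()
p,d,X=grab("side"); np.savez("sd4.npz",p=p,X=X); p2,_,X2=grab("scene"); np.savez("sc4.npz",p=p2,X=X2)
for n,p,X in(("side",p,X),("scene",p2,X2)):
    hsv=cv2.cvtColor(p,cv2.COLOR_RGB2HSV); w=(hsv[...,2]>150)&(hsv[...,1]<50)&sel(X,(.4,.25,.02),(.54,.39,.07)); print(n,w.sum(),np.median(X[w],0).round(4) if w.any() else "", np.percentile(X[w],[3,97],axis=0).round(4).tolist() if w.any() else "")
    m=sel(X,(.405,.26,.025),(.53,.385,.055))&(hsv[...,2]<60); print(" can top",m.sum(),np.percentile(X[m][:,2],[10,50,90]).round(4) if m.any() else"")
a=cv2.resize(p2[180:280,350:430],(400,500),interpolation=cv2.INTER_CUBIC);b=cv2.resize(np.load("sd4.npz")["p"][120:220,190:270],(400,500),interpolation=cv2.INTER_CUBIC)
cv2.imwrite("pics/pl2.png",np.hstack([a,b])[:,:,::-1])
x=calls([((.47,.2,.26),tilt(1.4,5)@flip),((.49,.055,.24),tilt(1.4,20)@flip)],x);print();x=calls([gp(BR,-.10)],x)
E
```

```text
16.08 [45.5, 22.3, 4.4, -10.7, -82.3, -134.3] [0.4602 0.3249 0.2289] [-0.252  0.007 -0.968] F [ 0.4  0.3 -0. ] w 0.0781 0.0
side 0  
 can top 156 [0.0284 0.0436 0.0465]
scene 0  
 can top 94 [0.043  0.0468 0.0492]
xyz [-0.02, -0.62, -0.17] tw [0.0, -0.22, -0.03] rows>=1.5
xyz [-0.04, -0.63, -0.16] tw [0.01, -0.21, -0.03] rows>=1.6
xyz [-0.07, -0.73, 0.11] tw [-0.0, -0.17, 0.0] rows>=1.8
xyz [-0.06, -0.72, 0.11] tw [-0.0, -0.17, 0.0] rows>=1.8
end [0.4902 0.0551 0.2404] [ 0.343  0.007 -0.939]

xyz [-0.09, -0.06, 0.71] tw [-0.0, 0.0, 0.0] rows>=1.7
end [0.5232 0.0498 0.1768] [ 0.343  0.007 -0.939]
```

View pics/pl2.png

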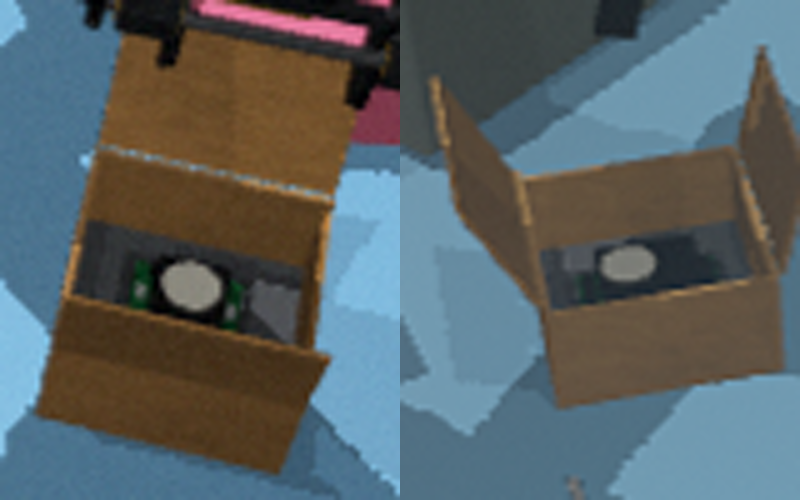

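The round module lies flat in the carton nest. Its tag is at crop (190,285) and (628,263), and its top is at about 44 mm, as it should be. Now the bar-tag module.

>>> play_rows --plan '[{"xyz": [-0.02, -0.62, -0.17], "twist": [0, -0.22, -0.03]}, {"xyz": [-0.02, -0.62, -0.17], "twist": [0, -0.22, -0.03]}, {"xyz": [-0.02, -0.62, -0.17], "twist": [0, -0.22, -0.03]}]'

```text
t: 16.43
eef_pos: [0.4608, 0.2577, 0.2378]
tcp_rot: [[-0.996, -0.001, -0.093], [-0.0, 1.0, -0.006], [0.093, -0.006, -0.996]]
force: [-0.4, 0.2, 0.4]
width: 0.0866
grip_force: 0.0
```

>>> play_rows --plan '[{"xyz": [-0.04, -0.63, -0.16], "twist": [0.01, -0.21, -0.03]}, {"xyz": [-0.04, -0.63, -0.16], "twist": [0.01, -0.21, -0.03]}, {"xyz": [-0.04, -0.63, -0.16], "twist": [0.01, -0.21, -0.03]}]'

```text
t: 16.68
eef_pos: [0.4661, 0.1948, 0.2532]
tcp_rot: [[-0.997, -0.023, 0.071], [-0.024, 1.0, -0.011], [-0.071, -0.012, -0.997]]
force: [-0.3, 0.1, 1.0]
width: 0.0871
grip_force: 0.0
```

>>> play_rows --plan '[{"xyz": [-0.07, -0.73, 0.11], "twist": [0, -0.17, 0]}, {"xyz": [-0.07, -0.73, 0.11], "twist": [0, -0.17, 0]}, {"xyz": [-0.07, -0.73, 0.11], "twist": [0, -0.17, 0]}]'

```text
t: 16.93
eef_pos: [0.4736, 0.1202, 0.2402]
tcp_rot: [[-0.98, -0.021, 0.197], [-0.023, 1.0, -0.01], [-0.196, -0.014, -0.98]]
force: [-0.3, -0.2, 0.5]
width: 0.0873
grip_force: 0.0
```

>>> play_rows --plan '[{"xyz": [-0.06, -0.72, 0.11], "twist": [0, -0.17, 0]}, {"xyz": [-0.06, -0.72, 0.11], "twist": [0, -0.17, 0]}, {"xyz": [-0.06, -0.72, 0.11], "twist": [0, -0.17, 0]}, {"xyz": [-0.06, -0.72, 0.11], "twist": [0, -0.17, 0]}]'

```text
t: 17.27
eef_pos: [0.4873, 0.0524, 0.2346]
tcp_rot: [[-0.943, -0.022, 0.332], [-0.024, 1.0, -0.002], [-0.332, -0.01, -0.943]]
force: [-0.1, -0.1, -0.1]
width: 0.0871
grip_force: 0.0
```

>>> play_rows --plan '[{"xyz": [-0.09, -0.06, 0.71], "twist": [0, 0, 0]}, {"xyz": [-0.09, -0.06, 0.71], "twist": [0, 0, 0]}, {"xyz": [-0.09, -0.06, 0.71], "twist": [0, 0, 0]}, {"xyz": [-0.09, -0.06, 0.71], "twist": [0, 0, 0]}]'

```text
t: 17.6
eef_pos: [0.5208, 0.0486, 0.1706]
tcp_rot: [[-0.943, -0.025, 0.331], [-0.027, 1.0, -0.002], [-0.331, -0.011, -0.944]]
force: [-0.3, 0.3, 0.1]
width: 0.0871
grip_force: 0.0
```

```bash
python3 - <<'E'
from wp import *
x=st(); x=calls([gp(BR,-.03)],x);print();x=calls([gp(BR,.021)],x)
E
```

```text
17.6 [27.7, 6.1, -39.0, 18.7, -29.0, -131.3] [0.5208 0.0486 0.1706] [ 0.331 -0.002 -0.944] F [-0.3  0.3  0.1] w 0.0871 0.0
xyz [-0.23, 0.02, 0.62] tw [-0.01, -0.01, 0.0] rows>=1.6
end [0.563  0.0511 0.1196] [ 0.338  0.006 -0.941]

xyz [-0.14, -0.0, 0.5] tw [-0.0, -0.01, 0.0] rows>=1.2
end [0.593  0.0518 0.0773] [ 0.346  0.006 -0.938]
```

>>> play_rows --plan '[{"xyz": [-0.23, 0.02, 0.62], "twist": [-0.01, -0.02, 0]}, {"xyz": [-0.23, 0.02, 0.62], "twist": [-0.01, -0.02, 0]}, {"xyz": [-0.23, 0.02, 0.62], "twist": [-0.01, -0.02, 0]}, {"xyz": [-0.23, 0.02, 0.62], "twist": [-0.01, -0.02, 0]}]'

```text
t: 17.93
eef_pos: [0.5633, 0.0513, 0.1216]
tcp_rot: [[-0.937, -0.028, 0.349], [-0.027, 1.0, 0.008], [-0.349, -0.002, -0.937]]
force: [-0.7, -0.1, 0.8]
width: 0.0868
grip_force: 0.0
```

```bash
python3 - <<'E'
from wp import *
x=st(); x=calls([gp(BR,.021)],x)
E
```

```text
17.93 [24.5, 13.6, -40.4, 25.2, -18.9, -135.5] [0.5633 0.0513 0.1216] [ 0.349  0.008 -0.937] F [-0.7 -0.1  0.8] w 0.0868 0.0
xyz [-0.12, -0.01, 0.51] tw [-0.0, 0.01, 0.0] rows>=1.3
end [0.5924 0.051  0.078 ] [ 0.341  0.008 -0.94 ]
```

>>> play_rows --plan '[{"xyz": [-0.06, 0, 0.25], "twist": [0, 0, 0]}, {"xyz": [-0.09, 0, 0.38], "twist": [0, 0.01, 0]}, {"xyz": [-0.12, 0, 0.51], "twist": [0, 0.01, 0]}, {"xyz": [-0.12, 0, 0.51], "twist": [0, 0.01, 0]}, {"xyz": [-0.12, 0, 0.51], "twist": [0, 0.01, 0]}, {"xyz": [-0.12, 0, 0.51], "twist": [0, 0.01, 0]}]'

```text
t: 18.43
eef_pos: [0.592, 0.0518, 0.0796]
tcp_rot: [[-0.939, -0.027, 0.344], [-0.026, 1.0, 0.009], [-0.344, -0.001, -0.939]]
force: [-0.4, 0.0, -0.4]
width: 0.0872
grip_force: 0.0
```

```bash
python3 - <<'E'
from wp import *
x=st(); print("h",((x[0]-np.array(BR))@N).round(4))
E
```

```text
18.43 [21.3, 19.5, -41.8, 34.9, -11.8, -142.9] [0.592  0.0518 0.0796] [ 0.344  0.009 -0.939] F [-0.4  0.  -0.4] w 0.0872 0.0
h [-0.0094 -0.0003  0.019 ]
```

>>> play_rows --plan '[{"xyz": [0, 0, 0], "twist": [0, 0, 0]}, {"xyz": [0, 0, 0], "twist": [0, 0, 0]}, {"xyz": [0, 0, 0], "twist": [0, 0, 0]}, {"xyz": [0, 0, 0], "twist": [0, 0, 0]}, {"xyz": [0, 0, 0], "twist": [0, 0, 0]}, {"xyz": [0, 0, 0], "twist": [0, 0, 0]}, {"xyz": [0, 0, 0], "twist": [0, 0, 0]}, {"xyz": [0, 0, 0], "twist": [0, 0, 0]}, {"xyz": [0, 0, 0], "twist": [0, 0, 0]}, {"xyz": [0, 0, 0], "twist": [0, 0, 0]}]' --gripper 1 --force 30

```text
t: 19.27
eef_pos: [0.5915, 0.0513, 0.0773]
tcp_rot: [[-0.94, -0.027, 0.341], [-0.026, 1.0, 0.008], [-0.341, -0.002, -0.94]]
force: [-0.5, -0.5, -0.4]
width: 0.0396
grip_force: 30.0
```

```bash
python3 - <<'E'
from wp import *
x=st(); print("h",((x[0]-np.array(BR))@N).round(4))
E
```

```text
19.27 [21.2, 19.7, -41.9, 35.0, -11.7, -143.0] [0.5915 0.0513 0.0773] [ 0.341  0.008 -0.94 ] F [-0.5 -0.5 -0.4] w 0.0396 29.99455510871485
h [-0.0111  0.0002  0.0206]
```

>>> play_rows --plan '[{"xyz": [0.03, 0, -0.1], "twist": [0, 0, 0]}, {"xyz": [0.06, 0, -0.24], "twist": [0, 0, 0]}, {"xyz": [0.13, 0, -0.48], "twist": [0, 0, 0]}, {"xyz": [0.2, 0, -0.75], "twist": [0, 0, 0]}, {"xyz": [0.26, 0, -0.97], "twist": [0, 0, 0]}, {"xyz": [0.26, 0, -0.97], "twist": [0, 0, 0]}, {"xyz": [0.26, 0, -0.97], "twist": [0, 0, 0]}]'

```text
t: 19.85
eef_pos: [0.5338, 0.05, 0.1604]
tcp_rot: [[-0.939, -0.027, 0.342], [-0.026, 1.0, 0.009], [-0.342, -0.001, -0.94]]
force: [-0.2, -0.5, -1.7]
width: 0.0399
grip_force: 30.0
```

```bash
python3 - <<'E'
from wp import *
x=st()
x=calls([((.47,.0,.24),tilt(0,12)@flip)],x); print()
q=place(TR,-18,.2); x=calls([(np.array([.48,-.17,.24]),tilt(-9,-3)@flip),(q[0],q[1])],x); print(); x=calls([place(TR,-18,.02)],x)
E
```

```text
19.85 [26.7, 7.9, -39.0, 19.4, -26.1, -131.4] [0.5338 0.05   0.1604] [ 0.342  0.009 -0.94 ] F [-0.2 -0.5 -1.7] w 0.0399 29.992599037941545
xyz [0.34, -0.48, -0.97] tw [0.01, 0.18, 0.03] rows>=2.7
end [4.699e-01 3.000e-04 2.399e-01] [ 0.207 -0.001 -0.978]

xyz [-0.05, -0.85, 0.01] tw [0.01, 0.17, 0.1] rows>=2.0
xyz [-0.11, -0.85, 0.01] tw [0.0, 0.16, 0.1] rows>=2.1
xyz [-0.28, -0.66, 0.07] tw [-0.01, 0.13, 0.1] rows>=1.7
xyz [-0.33, -0.63, 0.03] tw [-0.02, 0.14, 0.1] rows>=1.7
end [ 0.5136 -0.3084  0.223 ] [-0.248  0.082 -0.965]

xyz [-0.24, -0.0, 0.87] tw [0.0, -0.0, 0.0] rows>=2.2
xyz [-0.23, -0.0, 0.87] tw [0.0, -0.0, 0.0] rows>=2.2
end [ 0.5137 -0.3082  0.0428] [-0.248  0.082 -0.965]
```

>>> play_rows --plan '[{"xyz": [0.34, -0.48, -0.97], "twist": [0.01, 0.18, 0.03]}, {"xyz": [0.34, -0.48, -0.97], "twist": [0.01, 0.18, 0.03]}, {"xyz": [0.34, -0.48, -0.97], "twist": [0.01, 0.18, 0.03]}, {"xyz": [0.34, -0.48, -0.97], "twist": [0.01, 0.18, 0.03]}]'

```text
t: 20.18
eef_pos: [0.4707, -0.0011, 0.2437]
tcp_rot: [[-0.977, -0.0, 0.212], [-0.001, 1.0, -0.001], [-0.212, -0.001, -0.977]]
force: [0.3, 0.1, -2.5]
width: 0.0399
grip_force: 30.0
```

>>> play_rows --plan '[{"xyz": [-0.05, -0.85, 0.01], "twist": [0.01, 0.17, 0.1]}, {"xyz": [-0.05, -0.85, 0.01], "twist": [0.01, 0.17, 0.1]}, {"xyz": [-0.05, -0.85, 0.01], "twist": [0.01, 0.17, 0.1]}]'

```text
t: 20.43
eef_pos: [0.4768, -0.0893, 0.2376]
tcp_rot: [[-0.994, 0.083, 0.069], [0.082, 0.997, -0.007], [-0.07, -0.002, -0.998]]
force: [0.4, 0.7, -2.3]
width: 0.0399
grip_force: 30.0
```

>>> play_rows --plan '[{"xyz": [-0.11, -0.85, 0.01], "twist": [0, 0.16, 0.1]}, {"xyz": [-0.11, -0.85, 0.01], "twist": [0, 0.16, 0.1]}, {"xyz": [-0.11, -0.85, 0.01], "twist": [0, 0.16, 0.1]}]'

```text
t: 20.68
eef_pos: [0.4811, -0.1757, 0.2359]
tcp_rot: [[-0.985, 0.161, -0.057], [0.161, 0.987, 0.008], [0.058, -0.002, -0.998]]
force: [1.1, -0.2, -1.9]
width: 0.0396
grip_force: 30.0
```

>>> play_rows --plan '[{"xyz": [-0.28, -0.66, 0.07], "twist": [-0.01, 0.13, 0.1]}, {"xyz": [-0.28, -0.66, 0.07], "twist": [-0.01, 0.13, 0.1]}, {"xyz": [-0.28, -0.66, 0.07], "twist": [-0.01, 0.13, 0.1]}]'

```text
t: 20.93
eef_pos: [0.498, -0.2443, 0.2253]
tcp_rot: [[-0.959, 0.237, -0.156], [0.234, 0.971, 0.037], [0.161, -0.001, -0.987]]
force: [0.7, 1.1, -1.8]
width: 0.0397
grip_force: 30.0
```

>>> play_rows --plan '[{"xyz": [-0.33, -0.63, 0.03], "twist": [-0.02, 0.14, 0.1]}, {"xyz": [-0.33, -0.63, 0.03], "twist": [-0.02, 0.14, 0.1]}, {"xyz": [-0.33, -0.63, 0.03], "twist": [-0.02, 0.14, 0.1]}, {"xyz": [-0.33, -0.63, 0.03], "twist": [-0.02, 0.14, 0.1]}]'

```text
t: 21.27
eef_pos: [0.5136, -0.3099, 0.2183]
tcp_rot: [[-0.916, 0.312, -0.254], [0.301, 0.95, 0.083], [0.267, -0.0, -0.964]]
force: [0.4, 0.7, -2.2]
width: 0.0395
grip_force: 30.0
```

```bash
python3 - <<'E'
from wp import *
x=st()
x=calls([place(TR,-18,.03,dx=-.011,und=.0133)],x)
for n in("scene","side"):   # tray recess grey floor, initial pictures
    f=np.load(n+"0.npz");X=cloud(n,f["d"]);hsv=cv2.cvtColor(f["p"],cv2.COLOR_RGB2HSV)
    m=sel(X,(.44,-.40,-.01),(.61,-.22,.03)); V=hsv[...,2]; g=(m&(V>60)&(V<120)&(hsv[...,1]<90)).astype(np.uint8)
    k,l,s,c=cv2.connectedComponentsWithStats(g); i=1+np.argmax(s[1:,4]); print(n,box(X[l==i]),np.median(X[l==i][:,2]).round(4),c[i])
E
```

```text
21.27 [-16.0, 28.0, 8.0, -0.6, -85.5, -92.1] [ 0.5136 -0.3099  0.2183] [-0.254  0.083 -0.964] F [ 0.4  0.7 -2.2] w 0.0395 29.992605813313276
xyz [-0.22, 0.01, 0.8] tw [0.0, -0.01, -0.0] rows>=2.0
xyz [-0.21, 0.0, 0.79] tw [0.0, -0.0, -0.0] rows>=2.0
end [ 0.5134 -0.3089  0.0536] [-0.247  0.081 -0.966]
scene (array([ 520.4, -309.1]), array([73. , 92.1]), 71.4, 528) 0.0132 [166.6344697  214.05681818]
side (array([ 525.5, -302.4]), array([ 99.9, 138.9]), 70.0, 1729) 0.0116 [320.83111625 362.52689416]
```

>>> play_rows --plan '[{"xyz": [-0.22, 0.01, 0.8], "twist": [0, -0.01, 0]}, {"xyz": [-0.22, 0.01, 0.8], "twist": [0, -0.01, 0]}, {"xyz": [-0.22, 0.01, 0.8], "twist": [0, -0.01, 0]}, {"xyz": [-0.22, 0.01, 0.8], "twist": [0, -0.01, 0]}]'

```text
t: 21.6
eef_pos: [0.5129, -0.3067, 0.1381]
tcp_rot: [[-0.919, 0.308, -0.248], [0.297, 0.951, 0.079], [0.26, -0.001, -0.966]]
force: [0.2, -1.5, -0.4]
width: 0.0395
grip_force: 30.0
```

>>> play_rows --plan '[{"xyz": [-0.1, 0, 0.4], "twist": [0, 0, 0]}, {"xyz": [-0.21, 0, 0.79], "twist": [0, 0, 0]}, {"xyz": [-0.21, 0, 0.79], "twist": [0, 0, 0]}, {"xyz": [-0.21, 0, 0.79], "twist": [0, 0, 0]}, {"xyz": [-0.21, 0, 0.79], "twist": [0, 0, 0]}]'

```text
t: 22.02
eef_pos: [0.5172, -0.3088, 0.0618]
tcp_rot: [[-0.922, 0.307, -0.237], [0.298, 0.952, 0.075], [0.248, -0.002, -0.969]]
force: [1.2, -0.8, -1.9]
width: 0.0396
grip_force: 30.0
```

```bash
python3 - <<'E'
from wp import *
x=st()
x=calls([place(TR,-18,.001,dx=-.011,und=.0133)],x)
p,d,X=grab("side"); q,_,Y=grab("scene")
a=cv2.resize(p[300:410,260:385],(400,352),interpolation=cv2.INTER_CUBIC);b=cv2.resize(q[160:270,105:230],(400,352),interpolation=cv2.INTER_CUBIC)
cv2.imwrite("pics/tr1.png",np.hstack([a,b])[:,:,::-1])
# green base edge points relative to TCP in tray axes
for n,P,X in(("side",p,X),("scene",q,Y)):
    hsv=cv2.cvtColor(P,cv2.COLOR_RGB2HSV); g=(hsv[...,0]>45)&(hsv[...,0]<85)&(hsv[...,1]>80)&sel(X,(.45,-.37,.03),(.6,-.25,.075)); Q=X[g]
    if len(Q)>10:
        a=np.radians(-18); L=(Q[:,:2]-x[0][:2])@np.array([[np.cos(a),-np.sin(a)],[np.sin(a),np.cos(a)]]); print(n,len(Q),np.percentile(L,[2,98],axis=0).round(4).tolist(),np.median(Q[:,2]))
E
```

```text
22.02 [-15.7, 35.4, -2.9, -0.5, -66.1, -91.9] [ 0.5172 -0.3088  0.0618] [-0.237  0.075 -0.969] F [ 1.2 -0.8 -1.9] w 0.0396 29.992698670830578
xyz [-0.05, -0.01, 0.37] tw [-0.0, 0.01, 0.0] rows>=0.9
end [ 0.5127 -0.3085  0.0247] [-0.244  0.077 -0.967]
side 101 [[-0.0227, -0.0298], [-0.0074, 0.0305]] 0.05709684947125415
scene 103 [[0.0218, -0.0253], [0.0572, 0.033]] 0.059973609878423484
```

>>> play_rows --plan '[{"xyz": [-0.01, 0, 0.15], "twist": [0, 0.02, 0]}, {"xyz": [-0.02, -0.01, 0.22], "twist": [0, 0.02, 0]}, {"xyz": [-0.03, -0.01, 0.27], "twist": [0, 0.02, 0]}, {"xyz": [-0.04, -0.01, 0.31], "twist": [0, 0.02, 0]}, {"xyz": [-0.04, -0.01, 0.31], "twist": [0, 0.02, 0]}, {"xyz": [-0.04, -0.01, 0.31], "twist": [0, 0.02, 0]}]'

```text
t: 22.62
eef_pos: [0.5104, -0.3075, 0.0267]
tcp_rot: [[-0.916, 0.309, -0.257], [0.297, 0.951, 0.083], [0.27, -0.0, -0.963]]
force: [0.5, -0.7, -2.8]
width: 0.0396
grip_force: 30.0
```

```bash
python3 - <<'E'
from wp import *
x=st()
x=calls([place(TR,-18,.0,dx=-.011,und=.0133)],x)
E
```

```text
22.62 [-15.8, 37.8, -4.4, -0.6, -63.4, -91.8] [ 0.5104 -0.3075  0.0267] [-0.257  0.083 -0.963] F [ 0.5 -0.7 -2.8] w 0.0396 29.992714296095073
xyz [-0.04, 0.0, 0.03] tw [-0.0, -0.01, 0.0] rows>=0.1
end [ 0.5133 -0.3085  0.0227] [-0.25   0.081 -0.965]
```

>>> play_rows --plan '[{"xyz": [-0.03, 0, 0.01], "twist": [0, 0, 0]}, {"xyz": [-0.04, 0, 0.02], "twist": [0, 0, 0]}, {"xyz": [-0.04, 0, 0.03], "twist": [0, 0, 0]}, {"xyz": [-0.04, 0, 0.03], "twist": [0, 0, 0]}, {"xyz": [-0.04, 0, 0.03], "twist": [0, 0, 0]}]'

```text
t: 23.03
eef_pos: [0.514, -0.3086, 0.0235]
tcp_rot: [[-0.916, 0.308, -0.255], [0.297, 0.951, 0.083], [0.268, -0.0, -0.963]]
force: [0.6, -0.5, -1.1]
width: 0.0399
grip_force: 30.0
```

>>> play_rows --plan '[{"xyz": [0, 0, 0.01], "twist": [0, 0, 0]}, {"xyz": [0, 0, 0.01], "twist": [0, 0, 0]}, {"xyz": [0, 0, 0.01], "twist": [0, 0, 0]}]'

```text
t: 23.28
eef_pos: [0.5138, -0.3086, 0.0231]
tcp_rot: [[-0.917, 0.308, -0.255], [0.297, 0.951, 0.082], [0.268, -0.0, -0.963]]
force: [-0.7, 0.3, 5.0]
width: 0.0397
grip_force: 30.0
```

Contact at floor height, so the module is down. I'll release, rise and check.

>>> play_rows --plan '[{"xyz": [0, 0, -0.01], "twist": [0, 0, 0]}, {"xyz": [0, 0, -0.01], "twist": [0, 0, 0]}, {"xyz": [0, 0, -0.01], "twist": [0, 0, 0]}, {"xyz": [0, 0, -0.01], "twist": [0, 0, 0]}, {"xyz": [0, 0, -0.01], "twist": [0, 0, 0]}]' --gripper -0.35

```text
t: 23.7
eef_pos: [0.5132, -0.3083, 0.0227]
tcp_rot: [[-0.916, 0.309, -0.257], [0.297, 0.951, 0.083], [0.27, 0.0, -0.963]]
force: [-0.3, -0.4, 0.8]
width: 0.0573
grip_force: 0.0
```

>>> play_rows --plan '[{"xyz": [0.03, 0, -0.1], "twist": [0, 0, 0]}, {"xyz": [0.06, 0, -0.24], "twist": [0, 0, 0]}, {"xyz": [0.16, 0, -0.6], "twist": [0, 0, 0]}, {"xyz": [0.26, 0, -0.97], "twist": [0, 0, 0]}, {"xyz": [0.26, 0, -0.97], "twist": [0, 0, 0]}]'

```text
t: 24.12
eef_pos: [0.5187, -0.3112, 0.1324]
tcp_rot: [[-0.92, 0.307, -0.243], [0.297, 0.952, 0.075], [0.255, -0.003, -0.967]]
force: [1.3, -0.0, 2.1]
width: 0.0587
grip_force: 0.0
```

>>> play_rows --plan '[{"xyz": [0.26, 0, -0.97], "twist": [0, 0, 0]}, {"xyz": [0.26, 0, -0.97], "twist": [0, 0, 0]}, {"xyz": [0.26, 0, -0.97], "twist": [0, 0, 0]}, {"xyz": [0.26, 0, -0.97], "twist": [0, 0, 0]}]'

```text
t: 24.45
eef_pos: [0.5177, -0.3104, 0.2308]
tcp_rot: [[-0.919, 0.308, -0.245], [0.298, 0.951, 0.078], [0.257, -0.002, -0.966]]
force: [0.2, 0.2, -0.4]
width: 0.0586
grip_force: 0.0
```

```bash
python3 - <<'E'
from wp import *
x=st()
p,d,X=grab("side"); q,_,Y=grab("scene")
for n,P,Z in(("side",p,X),("scene",q,Y)):
    hsv=cv2.cvtColor(P,cv2.COLOR_RGB2HSV); a=np.radians(-18)
    L=(Z[...,:2]-np.array(TR))@np.array([[np.cos(a),-np.sin(a)],[np.sin(a),np.cos(a)]])
    top=sel(Z,(.45,-.38,.036),(.6,-.24,.055)); print(n,top.sum(),"can",np.percentile(L[top],[2,98],axis=0).round(4).tolist(),np.percentile(Z[top][:,2],[10,50,90]).round(4))
    Q=Z[top]; co=np.linalg.lstsq(np.c_[Q[:,:2]-Q[:,:2].mean(0),np.ones(len(Q))],Q[:,2],rcond=None)[0]; print("  slope",co.round(3))
a=cv2.resize(p[300:410,260:385],(400,352),interpolation=cv2.INTER_CUBIC);b=cv2.resize(q[160:270,105:230],(400,352),interpolation=cv2.INTER_CUBIC)
cv2.imwrite("pics/tr2.png",np.hstack([a,b])[:,:,::-1])
D=down(-1.1)@flip
x=calls([(np.array([.5,-.25,.33]),tilt(-9,-5)@flip),(np.array([.60,.32,.33]),D)],x); print(); x=calls([(np.array([.60,.322,.119]),D)],x)
E
```

```text
24.45 [-15.8, 27.6, 9.2, -0.4, -86.5, -92.0] [ 0.5177 -0.3104  0.2308] [-0.245  0.078 -0.966] F [ 0.2  0.2 -0.4] w 0.0586 0.0
side 592 can [[-0.0247, -0.021], [0.0335, 0.0188]] [0.0419 0.0444 0.0466]
  slope [0.012 0.041 0.044]
scene 272 can [[-0.0291, -0.0173], [0.029, 0.0228]] [0.0411 0.0465 0.0493]
  slope [-0.05  -0.057  0.046]
xyz [0.6, 0.52, -0.87] tw [0.03, -0.22, -0.2] rows>=2.8
xyz [-0.02, 0.96, 0.0] tw [0.0, -0.02, -0.03] rows>=2.3
xyz [-0.04, 0.97, 0.0] tw [0.0, -0.02, -0.03] rows>=2.3
xyz [-0.06, 0.96, 0.0] tw [0.01, -0.02, -0.03] rows>=2.3
xyz [-0.09, 0.96, 0.0] tw [-0.0, -0.01, -0.02] rows>=2.3
xyz [-0.1, 0.96, -0.0] tw [-0.0, -0.02, -0.03] rows>=2.3
xyz [-0.13, 0.95, -0.0] tw [0.0, -0.02, -0.03] rows>=2.3
end [0.6002 0.3195 0.3295] [-0.  0. -1.]

xyz [0.0, 0.01, 0.7] tw [0.0, -0.0, -0.0] rows>=1.7
xyz [0.0, 0.01, 0.7] tw [0.0, -0.0, -0.0] rows>=1.7
xyz [0.0, 0.0, 0.71] tw [0.0, -0.0, -0.0] rows>=1.7
end [0.6002 0.3216 0.1185] [-0.  0. -1.]
```

View pics/tr2.png

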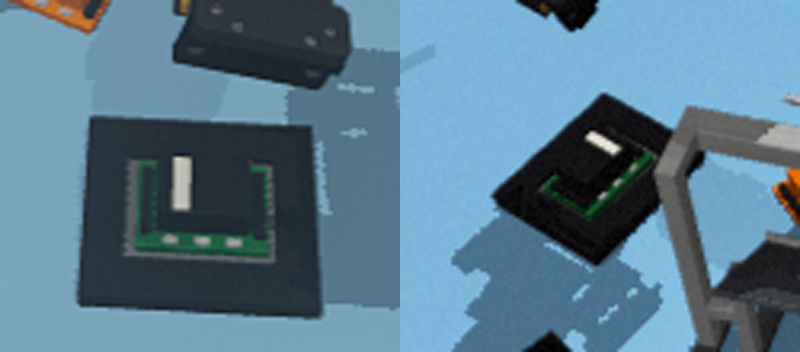

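The bar module lies flat in the tray nest: tag at (182,182) and (604,142), grey gap visible around the base, top at about 44 mm. Now the far flap.

>>> play_rows --plan '[{"xyz": [0.6, 0.52, -0.87], "twist": [0.03, -0.22, -0.2]}, {"xyz": [0.6, 0.52, -0.87], "twist": [0.03, -0.22, -0.2]}, {"xyz": [0.6, 0.52, -0.87], "twist": [0.03, -0.22, -0.2]}, {"xyz": [0.6, 0.52, -0.87], "twist": [0.03, -0.22, -0.2]}]' --gripper 1

```text
t: 24.88
eef_pos: [0.4995, -0.248, 0.3305]
tcp_rot: [[-0.985, 0.152, -0.087], [0.151, 0.988, 0.017], [0.089, 0.003, -0.996]]
force: [1.1, -1.3, 2.0]
width: 0.0397
grip_force: 0.0
```

>>> play_rows --plan '[{"xyz": [-0.02, 0.96, 0], "twist": [0, -0.02, -0.03]}, {"xyz": [-0.02, 0.96, 0], "twist": [0, -0.02, -0.03]}, {"xyz": [-0.02, 0.96, 0], "twist": [0, -0.02, -0.03]}]'

```text
t: 25.13
eef_pos: [0.5154, -0.151, 0.3232]
tcp_rot: [[-0.988, 0.129, -0.083], [0.128, 0.992, 0.02], [0.085, 0.009, -0.996]]
force: [-1.4, -0.9, -1.1]
width: 0.0199
grip_force: 0.0
```

>>> play_rows --plan '[{"xyz": [-0.04, 0.97, 0], "twist": [0, -0.02, -0.03]}, {"xyz": [-0.04, 0.97, 0], "twist": [0, -0.02, -0.03]}, {"xyz": [-0.04, 0.97, 0], "twist": [0, -0.02, -0.03]}]'

```text
t: 25.38
eef_pos: [0.5323, -0.0552, 0.3234]
tcp_rot: [[-0.992, 0.105, -0.068], [0.104, 0.994, 0.018], [0.069, 0.01, -0.998]]
force: [0.7, 0.0, -1.0]
width: 0.0029
grip_force: 0.0
```

>>> play_rows --plan '[{"xyz": [-0.06, 0.96, 0], "twist": [0, -0.02, -0.03]}, {"xyz": [-0.06, 0.96, 0], "twist": [0, -0.02, -0.03]}, {"xyz": [-0.06, 0.96, 0], "twist": [0, -0.02, -0.03]}]'

```text
t: 25.63
eef_pos: [0.5488, 0.0397, 0.3237]
tcp_rot: [[-0.995, 0.081, -0.052], [0.081, 0.997, 0.016], [0.053, 0.011, -0.999]]
force: [0.5, 0.3, -0.4]
width: 0.0006
grip_force: 0.0
```

>>> play_rows --plan '[{"xyz": [-0.09, 0.96, 0], "twist": [0, -0.01, -0.02]}, {"xyz": [-0.09, 0.96, 0], "twist": [0, -0.01, -0.02]}, {"xyz": [-0.09, 0.96, 0], "twist": [0, -0.01, -0.02]}]'

```text
t: 25.88
eef_pos: [0.5661, 0.1345, 0.324]
tcp_rot: [[-0.997, 0.066, -0.045], [0.065, 0.998, 0.015], [0.045, 0.012, -0.999]]
force: [-0.0, -0.2, -0.5]
width: 0.0004
grip_force: 0.0
```

>>> play_rows --plan '[{"xyz": [-0.1, 0.96, 0], "twist": [0, -0.02, -0.03]}, {"xyz": [-0.1, 0.96, 0], "twist": [0, -0.02, -0.03]}, {"xyz": [-0.1, 0.96, 0], "twist": [0, -0.02, -0.03]}]'

```text
t: 26.13
eef_pos: [0.5826, 0.2295, 0.3243]
tcp_rot: [[-0.999, 0.043, -0.029], [0.042, 0.999, 0.013], [0.03, 0.012, -0.999]]
force: [0.6, -1.2, -1.3]
width: 0.0006
grip_force: 0.0
```

>>> play_rows --plan '[{"xyz": [-0.13, 0.95, 0], "twist": [0, -0.02, -0.03]}, {"xyz": [-0.13, 0.95, 0], "twist": [0, -0.02, -0.03]}, {"xyz": [-0.13, 0.95, 0], "twist": [0, -0.02, -0.03]}, {"xyz": [-0.13, 0.95, 0], "twist": [0, -0.02, -0.03]}, {"xyz": [-0.13, 0.95, 0], "twist": [0, -0.02, -0.03]}]'

```text
t: 26.55
eef_pos: [0.5997, 0.3199, 0.3257]
tcp_rot: [[-1.0, 0.021, -0.013], [0.021, 1.0, 0.011], [0.014, 0.011, -1.0]]
force: [0.2, -0.7, -0.4]
width: 0.0004
grip_force: 0.0
```

```bash
python3 - <<'E'
from wp import *
x=st(); D=down(-1.1)@flip
x=calls([(np.array([.60,.322,.119]),D)],x); 
f=np.load("sd4.npz"); X=f["X"];hsv=cv2.cvtColor(f["p"],cv2.COLOR_RGB2HSV)
tan=(hsv[...,0]>6)&(hsv[...,0]<24)&(hsv[...,1]>60)
E
```

```text
26.55 [41.2, 25.4, 20.6, -1.0, -85.3, -132.4] [0.5997 0.3199 0.3257] [-0.013  0.011 -1.   ] F [ 0.2 -0.7 -0.4] w 0.0004 0.0
xyz [-0.01, -0.0, 0.69] tw [0.0, -0.01, -0.0] rows>=1.7
xyz [-0.01, -0.0, 0.69] tw [0.01, -0.0, -0.0] rows>=1.7
xyz [-0.0, 0.0, 0.69] tw [0.0, -0.01, -0.0] rows>=1.7
end [0.6    0.3216 0.1187] [ 0.002  0.003 -1.   ]
```

>>> play_rows --plan '[{"xyz": [-0.01, 0, 0.69], "twist": [0, -0.01, 0]}, {"xyz": [-0.01, 0, 0.69], "twist": [0, -0.01, 0]}, {"xyz": [-0.01, 0, 0.69], "twist": [0, -0.01, 0]}]'

```text
t: 26.8
eef_pos: [0.5969, 0.3175, 0.2515]
tcp_rot: [[-1.0, 0.025, -0.015], [0.024, 1.0, 0.006], [0.015, 0.006, -1.0]]
force: [-0.7, 0.1, -2.3]
width: 0.0009
grip_force: 0.0
```

>>> play_rows --plan '[{"xyz": [-0.01, 0, 0.69], "twist": [0.01, 0, 0]}, {"xyz": [-0.01, 0, 0.69], "twist": [0.01, 0, 0]}, {"xyz": [-0.01, 0, 0.69], "twist": [0.01, 0, 0]}]'

```text
t: 27.05
eef_pos: [0.5984, 0.319, 0.1844]
tcp_rot: [[-1.0, 0.024, -0.012], [0.024, 1.0, -0.001], [0.012, -0.001, -1.0]]
force: [-1.1, -0.5, -1.9]
width: 0.0003
grip_force: 0.0
```

>>> play_rows --plan '[{"xyz": [0, 0, 0.66], "twist": [0, -0.01, 0]}, {"xyz": [0, 0, 0.66], "twist": [0, -0.01, 0]}, {"xyz": [0, 0, 0.66], "twist": [0, -0.01, 0]}, {"xyz": [0, 0, 0.66], "twist": [0, -0.01, 0]}, {"xyz": [0, 0, 0.66], "twist": [0, -0.01, 0]}]'

```text
t: 27.47
eef_pos: [0.6028, 0.323, 0.1274]
tcp_rot: [[-1.0, 0.022, 0.01], [0.022, 1.0, 0.008], [-0.01, 0.008, -1.0]]
force: [1.0, 0.0, 1.3]
width: 0.0005
grip_force: 0.0
```

```bash
python3 - <<'E'
from wp import *
x=st(); D=down(-1.1)@flip
x=calls([(np.array([.5605,.322,.119]),D)],x)
x=calls([(np.array([.523,.3225,.1168]),D)],x)
E
```

```text
27.47 [41.7, 31.4, 1.7, 0.1, -59.6, -133.0] [0.6028 0.323  0.1274] [ 0.01   0.008 -1.   ] F [1.  0.  1.3] w 0.0005 0.0
xyz [0.42, -0.02, 0.08] tw [0.01, 0.01, -0.0] rows>=1.0
end [0.5608 0.322  0.119 ] [ 0.002  0.    -1.   ]
xyz [0.38, -0.0, 0.02] tw [0.0, 0.0, -0.0] rows>=0.9
end [0.5228 0.3228 0.1169] [ 0.002  0.    -1.   ]
```

>>> play_rows --plan '[{"xyz": [0.2, 0, 0.06], "twist": [0, 0, 0]}, {"xyz": [0.42, -0.01, 0.06], "twist": [0, 0, 0]}, {"xyz": [0.5, -0.01, 0.05], "twist": [0, 0, 0]}, {"xyz": [0.58, -0.01, 0.05], "twist": [0, 0, 0]}, {"xyz": [0.68, -0.01, 0.06], "twist": [0, 0, 0]}, {"xyz": [0.8, -0.01, 0.09], "twist": [0, 0, 0]}, {"xyz": [0.8, -0.01, 0.09], "twist": [0, 0, 0]}, {"xyz": [0.8, -0.01, 0.09], "twist": [0, 0, 0]}]'

```text
t: 28.13
eef_pos: [0.5208, 0.3236, 0.1149]
tcp_rot: [[-1.0, 0.021, 0.006], [0.021, 1.0, 0.006], [-0.006, 0.006, -1.0]]
force: [-0.6, 0.5, -0.2]
width: 0.0002
grip_force: 0.0
```

```bash
python3 - <<'E'
from wp import *
x=st(); D=down(-1.1)@flip
x=calls([(np.array([.4945,.3225,.0755]),D)],x)
for n in("side","scene"):
    p,d,X=grab(n); hsv=cv2.cvtColor(p,cv2.COLOR_RGB2HSV); tan=(hsv[...,0]>6)&(hsv[...,0]<24)&(hsv[...,1]>60)
    m=tan&sel(X,(.43,.25,.085),(.6,.4,.16)); print(n,m.sum(), np.percentile(X[m],[2,50,98],axis=0).round(3).tolist() if m.any() else "")
E
```

```text
28.13 [47.0, 26.0, -9.9, 0.0, -53.7, -138.2] [0.5208 0.3236 0.1149] [ 0.006  0.006 -1.   ] F [-0.6  0.5 -0.2] w 0.0002 0.0
xyz [0.26, -0.02, 0.39] tw [0.01, 0.01, -0.0] rows>=1.1
end [0.495  0.3224 0.0758] [-0.002 -0.002 -1.   ]
side 186 [[0.497, 0.254, 0.086], [0.515, 0.286, 0.109], [0.533, 0.357, 0.13]]
scene 963 [[0.497, 0.26, 0.086], [0.516, 0.316, 0.105], [0.532, 0.385, 0.13]]
```

>>> play_rows --plan '[{"xyz": [0.07, 0, 0.04], "twist": [0, 0, 0]}, {"xyz": [0.13, -0.01, 0.1], "twist": [0, 0, 0]}, {"xyz": [0.18, -0.01, 0.16], "twist": [0, 0, 0]}, {"xyz": [0.22, -0.01, 0.23], "twist": [0, 0, 0]}, {"xyz": [0.25, -0.01, 0.31], "twist": [0, 0, 0]}, {"xyz": [0.26, -0.01, 0.37], "twist": [0, 0, 0]}, {"xyz": [0.26, -0.01, 0.39], "twist": [0, 0, 0]}, {"xyz": [0.26, -0.01, 0.39], "twist": [0, 0, 0]}, {"xyz": [0.26, -0.01, 0.39], "twist": [0, 0, 0]}]'

```text
t: 28.98
eef_pos: [0.4939, 0.3226, 0.0758]
tcp_rot: [[-1.0, 0.021, 0.003], [0.021, 1.0, 0.004], [-0.003, 0.004, -1.0]]
force: [-4.6, -1.2, 10.1]
width: 0.0006
grip_force: 4.9
```

>>> play_rows --plan '[{"xyz": [0, 0, 0.01], "twist": [0, 0, 0]}, {"xyz": [0, 0, 0.02], "twist": [0, 0, 0]}, {"xyz": [0, 0, 0.02], "twist": [0, 0, 0]}]'

```text
t: 29.23
eef_pos: [0.4939, 0.3227, 0.0756]
tcp_rot: [[-1.0, 0.021, 0.004], [0.021, 1.0, 0.004], [-0.004, 0.004, -1.0]]
force: [-8.8, -2.7, 18.7]
width: 0.0006
grip_force: 9.4
```

>>> play_rows --plan '[{"xyz": [0, 0, -0.3], "twist": [0, 0, 0]}, {"xyz": [0, 0, -0.7], "twist": [0, 0, 0]}, {"xyz": [0, 0, -1], "twist": [0, 0, 0]}, {"xyz": [0, 0, -1], "twist": [0, 0, 0]}]'

```text
t: 29.57
eef_pos: [0.4973, 0.325, 0.1798]
tcp_rot: [[-1.0, 0.02, 0.015], [0.021, 1.0, 0.013], [-0.015, 0.014, -1.0]]
force: [0.2, 0.6, 0.9]
width: 0.0003
grip_force: 0.0
```

>>> play_rows --plan '[{"xyz": [0, 0, -0.6], "twist": [0, 0, 0]}, {"xyz": [0.4, 0, -0.7], "twist": [0, 0, 0]}, {"xyz": [0.8, 0, -0.7], "twist": [0, 0, 0]}, {"xyz": [0.8, 0, -0.7], "twist": [0, 0, 0]}, {"xyz": [0.8, 0, -0.7], "twist": [0, 0, 0]}]'

```text
t: 29.98
eef_pos: [0.4122, 0.3238, 0.2429]
tcp_rot: [[-1.0, 0.02, 0.005], [0.02, 1.0, 0.006], [-0.005, 0.006, -1.0]]
force: [-0.2, 0.3, 0.7]
width: 0.0002
grip_force: 0.0
```

>>> play_rows --plan '[{"xyz": [0.9, 0, 0], "twist": [0, 0, 0]}, {"xyz": [0.9, 0, 0], "twist": [0, 0, 0]}, {"xyz": [0.9, 0, 0], "twist": [0, 0, 0]}, {"xyz": [0.9, 0, 0], "twist": [0, 0, 0]}, {"xyz": [0.9, 0, 0], "twist": [0, 0, 0]}]'

```text
t: 30.4
eef_pos: [0.3245, 0.3262, 0.2417]
tcp_rot: [[-1.0, 0.021, 0.005], [0.021, 1.0, 0.005], [-0.005, 0.005, -1.0]]
force: [-0.2, -0.4, -0.9]
width: 0.0002
grip_force: 0.0
```

```bash
python3 - <<'E'
from wp import *
x=st(); D=down(-1.1)@flip
x=calls([(np.array([.315,.3255,.1285]),D)],x)
for n in("side","scene"):
    p,d,X=grab(n); hsv=cv2.cvtColor(p,cv2.COLOR_RGB2HSV); tan=(hsv[...,0]>6)&(hsv[...,0]<24)&(hsv[...,1]>60)
    m=tan&sel(X,(.46,.27,.06),(.54,.37,.16)); print(n,m.sum(), np.percentile(X[m],[2,50,98],axis=0).round(3).tolist() if m.any() else "")
    m=tan&sel(X,(.34,.27,.085),(.42,.37,.16)); print(" near",m.sum(), np.percentile(X[m],[2,50,98],axis=0).round(3).tolist() if m.any() else "")
    k=((hsv[...,0]>165)|(hsv[...,0]<4))&(hsv[...,1]>90)&sel(X,(.2,.25,.02),(.4,.45,.2)); print(" pink",np.percentile(X[k],[1,99],axis=0).round(3).tolist())
E
```

```text
30.4 [65.6, 4.6, -20.0, 0.2, -65.0, -156.9] [0.3245 0.3262 0.2417] [ 0.005  0.005 -1.   ] F [-0.2 -0.4 -0.9] w 0.0002 0.0
xyz [0.05, -0.01, 0.57] tw [0.0, 0.0, -0.0] rows>=1.4
xyz [0.05, -0.0, 0.56] tw [0.01, 0.01, -0.0] rows>=1.3
end [0.315  0.326  0.1287] [-0.003 -0.003 -1.   ]
side 495 [[0.47, 0.272, 0.073], [0.502, 0.318, 0.076], [0.535, 0.368, 0.08]]
 near 259 [[0.367, 0.272, 0.086], [0.383, 0.32, 0.123], [0.401, 0.367, 0.153]]
 pink [[0.201, 0.282, 0.022], [0.309, 0.419, 0.086]]
scene 995 [[0.466, 0.272, 0.062], [0.506, 0.321, 0.078], [0.535, 0.368, 0.082]]
 near 1009 [[0.363, 0.272, 0.086], [0.38, 0.321, 0.121], [0.398, 0.368, 0.154]]
 pink [[0.201, 0.288, 0.024], [0.291, 0.432, 0.09]]
```

>>> play_rows --plan '[{"xyz": [0.05, 0, 0.57], "twist": [0, 0, 0]}, {"xyz": [0.05, 0, 0.57], "twist": [0, 0, 0]}, {"xyz": [0.05, 0, 0.57], "twist": [0, 0, 0]}]'

```text
t: 30.75
eef_pos: [0.3188, 0.3237, 0.181]
tcp_rot: [[-1.0, 0.024, -0.0], [0.024, 1.0, -0.003], [0.0, -0.003, -1.0]]
force: [-0.6, -0.4, 0.4]
width: 0.0006
grip_force: 0.0
```

>>> play_rows --plan '[{"xyz": [0.05, 0, 0.54], "twist": [0, 0, 0]}, {"xyz": [0.05, 0, 0.54], "twist": [0, 0, 0]}, {"xyz": [0.05, 0, 0.54], "twist": [0, 0, 0]}, {"xyz": [0.05, 0, 0.54], "twist": [0, 0, 0]}, {"xyz": [0.05, 0, 0.54], "twist": [0, 0, 0]}]'

```text
t: 31.17
eef_pos: [0.3159, 0.3281, 0.1328]
tcp_rot: [[-1.0, 0.022, 0.007], [0.022, 1.0, 0.008], [-0.007, 0.008, -1.0]]
force: [0.0, -0.4, 0.2]
width: 0.0006
grip_force: 0.0
```

```bash
python3 - <<'E'
from wp import *
x=st(); D=down(-1.1)@flip
for t in[(.3625,.1285),(.3865,.1355),(.4016,.1345),(.416,.1297)]:
    print((x[1].T@(np.array([t[0],.3225+(.4675-t[0])*.019,t[1]])-x[0])/.1).round(2))
E
```

```text
31.17 [66.7, 10.7, -30.4, 0.2, -48.4, -158.2] [0.3159 0.3281 0.1328] [ 0.007  0.008 -1.   ] F [ 0.  -0.4  0.2] w 0.0006 0.0
[-0.47 -0.03  0.05]
[-0.71 -0.02 -0.02]
[-0.86 -0.02 -0.01]
[-1.   -0.02  0.04]
```

>>> play_rows --plan '[{"xyz": [-0.25, -0.01, 0.04], "twist": [0, 0, 0]}, {"xyz": [-0.47, -0.03, 0.05], "twist": [0, 0, 0]}, {"xyz": [-0.6, -0.02, 0], "twist": [0, 0, 0]}, {"xyz": [-0.71, -0.02, -0.02], "twist": [0, 0, 0]}, {"xyz": [-0.79, -0.02, -0.02], "twist": [0, 0, 0]}, {"xyz": [-0.86, -0.02, -0.01], "twist": [0, 0, 0]}, {"xyz": [-1, -0.02, 0.04], "twist": [0, 0, 0]}, {"xyz": [-1, -0.02, 0.04], "twist": [0, 0, 0]}, {"xyz": [-1, -0.02, 0.04], "twist": [0, 0, 0]}]'

```text
t: 31.92
eef_pos: [0.4148, 0.3221, 0.1269]
tcp_rot: [[-1.0, 0.023, 0.004], [0.023, 1.0, 0.004], [-0.004, 0.004, -1.0]]
force: [-0.1, 0.3, 0.0]
width: 0.0009
grip_force: 0.0
```

```bash
python3 - <<'E'
from wp import *
x=st()
for t in[(.4247,.1245),(.4323,.1179),(.4387,.11),(.4436,.1011),(.4469,.0915),(.4485,.0815)]:
    print((x[1].T@(np.array([t[0],.3225+(.4675-t[0])*.019,t[1]])-x[0])/.1).round(2))
p,d,X=grab("scene"); hsv=cv2.cvtColor(p,cv2.COLOR_RGB2HSV); tan=(hsv[...,0]>6)&(hsv[...,0]<24)&(hsv[...,1]>60)
m=tan&sel(X,(.34,.25,.09),(.5,.4,.2)); print(m.sum(), np.percentile(X[m],[2,50,98],axis=0).round(3).tolist() if m.any() else "")
E
```

```text
31.92 [55.6, 17.6, -21.5, 0.1, -50.6, -146.9] [0.4148 0.3221 0.1269] [ 0.004  0.004 -1.   ] F [-0.1  0.3  0. ] w 0.0009 0.0
[-0.1   0.01  0.02]
[-0.17  0.01  0.09]
[-0.24  0.01  0.17]
[-0.29  0.01  0.26]
[-0.32  0.01  0.36]
[-0.33  0.01  0.46]
269 [[0.407, 0.264, 0.093], [0.43, 0.323, 0.132], [0.444, 0.385, 0.157]]
```

>>> play_rows --plan '[{"xyz": [-0.1, 0.01, 0.02], "twist": [0, 0, 0]}, {"xyz": [-0.17, 0.01, 0.09], "twist": [0, 0, 0]}, {"xyz": [-0.24, 0.01, 0.17], "twist": [0, 0, 0]}, {"xyz": [-0.29, 0.01, 0.26], "twist": [0, 0, 0]}, {"xyz": [-0.32, 0.01, 0.36], "twist": [0, 0, 0]}, {"xyz": [-0.33, 0.01, 0.43], "twist": [0, 0, 0]}, {"xyz": [-0.33, 0.01, 0.46], "twist": [0, 0, 0]}, {"xyz": [-0.33, 0.01, 0.46], "twist": [0, 0, 0]}, {"xyz": [-0.33, 0.01, 0.46], "twist": [0, 0, 0]}]'

```text
t: 32.72
eef_pos: [0.4479, 0.3225, 0.0819]
tcp_rot: [[-1.0, 0.021, 0.005], [0.021, 1.0, 0.004], [-0.005, 0.004, -1.0]]
force: [1.2, -1.3, 3.4]
width: 0.0005
grip_force: 2.1
```

>>> play_rows --plan '[{"xyz": [0, 0, 0.01], "twist": [0, 0, 0]}, {"xyz": [0, 0, 0.01], "twist": [0, 0, 0]}, {"xyz": [0, 0, 0.01], "twist": [0, 0, 0]}]'

```text
t: 32.97
eef_pos: [0.448, 0.3226, 0.0818]
tcp_rot: [[-1.0, 0.021, 0.005], [0.021, 1.0, 0.004], [-0.005, 0.005, -1.0]]
force: [-0.8, -4.1, 8.4]
width: 0.0007
grip_force: 4.5
```

Contact at 81.8 mm, where a flat flap's top should be (81.5 mm). I'll press a touch more, then retreat and check.

>>> play_rows --plan '[{"xyz": [0, 0, 0.01], "twist": [0, 0, 0]}, {"xyz": [0, 0, 0.01], "twist": [0, 0, 0]}]'

```text
t: 33.13
eef_pos: [0.448, 0.3226, 0.0817]
tcp_rot: [[-1.0, 0.021, 0.006], [0.021, 1.0, 0.004], [-0.006, 0.004, -1.0]]
force: [-3.2, -3.8, 14.3]
width: 0.0008
grip_force: 7.1
```

>>> play_rows --plan '[{"xyz": [0, 0, -0.2], "twist": [0, 0, 0]}, {"xyz": [0, 0, -0.6], "twist": [0, 0, 0]}, {"xyz": [0, 0, -1], "twist": [0, 0, 0]}, {"xyz": [0, 0, -1], "twist": [0, 0, 0]}]'

```text
t: 33.47
eef_pos: [0.4507, 0.3256, 0.1876]
tcp_rot: [[-1.0, 0.02, 0.016], [0.02, 1.0, 0.015], [-0.016, 0.016, -1.0]]
force: [1.2, 0.6, 1.4]
width: 0.0008
grip_force: 0.0
```

>>> play_rows --plan '[{"xyz": [0, 0, -0.8], "twist": [0, 0, 0]}, {"xyz": [0, 0, -0.8], "twist": [0, 0, 0]}, {"xyz": [0, 0, -0.8], "twist": [0, 0, 0]}, {"xyz": [0, 0, -0.8], "twist": [0, 0, 0]}, {"xyz": [0, 0, -0.8], "twist": [0, 0, 0]}]'

```text
t: 33.88
eef_pos: [0.4463, 0.3219, 0.2587]
tcp_rot: [[-1.0, 0.022, 0.003], [0.022, 1.0, 0.005], [-0.003, 0.005, -1.0]]
force: [-0.8, 0.3, -0.0]
width: 0.0003
grip_force: 0.0
```

```bash
python3 - <<'E'
from wp import *
x=st()
for n in("side","scene"):
    p,d,X=grab(n); hsv=cv2.cvtColor(p,cv2.COLOR_RGB2HSV); tan=(hsv[...,0]>6)&(hsv[...,0]<24)&(hsv[...,1]>60)
    for nm,a,b in(("near part",.405,.47),("near tip",.47,.482),("far part",.49,.53)):
        m=tan&sel(X,(a,.27,.05),(b,.37,.2)); print(n,nm,m.sum(),np.percentile(X[m][:,2],[5,50,95]).round(4) if m.any() else "")
    print(" above .09:",(tan&sel(X,(.34,.25,.092),(.6,.4,.2))).sum())
    top=sel(X,(.45,-.38,.036),(.6,-.24,.055)); print(" tray module top",np.median(X[top][:,2]).round(4))
    f=np.load(n+"0.npz"); dif=np.abs(f["p"].astype(int)-p).sum(-1)>90
    k,l,s,c=cv2.connectedComponentsWithStats(dif.astype(np.uint8)); print([(c[i].round().tolist(),int(s[i,4])) for i in range(1,k) if s[i,4]>40])
E
```

```text
33.88 [52.7, 13.2, -7.0, -0.0, -69.5, -143.9] [0.4463 0.3219 0.2587] [ 0.003  0.005 -1.   ] F [-0.8  0.3 -0. ] w 0.0003 0.0
side near part 488 [0.0794 0.082  0.0852]
side near tip 87 [0.0797 0.0822 0.085 ]
side far part 292 [0.0731 0.0762 0.0788]
 above .09: 0
 tray module top 0.0447
[([215.0, 50.0], 2984), ([135.0, 28.0], 42), ([129.0, 35.0], 50), ([164.0, 46.0], 140), ([136.0, 80.0], 187), ([178.0, 91.0], 598), ([264.0, 151.0], 328), ([154.0, 142.0], 275), ([180.0, 224.0], 3813), ([150.0, 170.0], 894), ([235.0, 169.0], 370), ([286.0, 170.0], 299), ([8.0, 201.0], 611), ([272.0, 194.0], 95), ([128.0, 222.0], 1840), ([308.0, 215.0], 469), ([68.0, 238.0], 62), ([322.0, 247.0], 573), ([60.0, 271.0], 1086), ([8.0, 276.0], 237), ([126.0, 281.0], 97), ([24.0, 311.0], 530), ([93.0, 316.0], 122), ([107.0, 319.0], 98), ([323.0, 364.0], 1061)]
scene near part 706 [0.0818 0.0847 0.0877]
scene near tip 186 [0.0763 0.0839 0.0871]
scene far part 472 [0.0753 0.0783 0.0817]
 above .09: 0
 tray module top 0.0463
[([432.0, 7.0], 113), ([490.0, 22.0], 2123), ([525.0, 13.0], 447), ([553.0, 16.0], 354), ([330.0, 43.0], 440), ([466.0, 54.0], 1455), ([429.0, 38.0], 105), ([551.0, 65.0], 506), ([499.0, 53.0], 63), ([344.0, 69.0], 201), ([525.0, 121.0], 3945), ([336.0, 86.0], 161), ([394.0, 183.0], 12478), ([303.0, 94.0], 609), ([310.0, 150.0], 53), ([512.0, 195.0], 1578), ([402.0, 189.0], 121), ([449.0, 208.0], 835), ([166.0, 214.0], 498), ([237.0, 239.0], 421), ([279.0, 247.0], 421), ([380.0, 248.0], 95)]
```

Both flaps lie flat with the near one over the far one (about 82 and 76 mm). Both modules are placed and none of the other things moved. Handing in.

```bash
python3 -c "
from rig import r
print(r.finish_job())"
```

```text
the job is handed in; nothing more can be done
None
```

I handed the job in at about 34 s: the round-tag module is in the carton nest, the bar-tag module is in the reject tray nest, and the carton was closed far flap first, then near flap; I have no verdict from the judge.

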